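# Snap a wheel-hub cap home with a driver and proof-pull it

### The job

Set the smaller of the two ribbed metal caps upright in the mouth of the wheel hub and let go of it, then press it straight down with the hollow driver (not with the fingers) until it snaps fully home, and stand the driver back upright in the middle of its round mat. Then prove that the cap holds: take it by its rib and pull it straight up until the hub has risen about 10 mm on its spring stand, never as much as 15 mm, hold for a moment, ease it back down (do not let it drop) and let go. Leave everything else where it is.

Things in the scene. Friction and masses are not known exactly. Their poses are not given: they have to be found in the camera images.
- hub_mouth (a point): centre of the wheel hub's open mouth, level with its rim, 85 mm above the bench: a steel barrel 100 mm across with a 72 mm round bore, on a dark 148 mm disc with five upright studs that end 19 mm below the rim. Four spring-loaded steel balls just under the rim reach into the bore, to 29.5 mm from its axis. It sits on a grey 150 mm square stand. z is up
- gauge (a point): upper black band on the thin gauge post at one corner of the stand, 36 mm above the stand's top (the post ends 5 mm under the rim). A small pointer on the hub is level with the lower band at rest and with this one when the hub has risen 10 mm
- hub (a joint): how far the hub has risen on the spring stand, m: 0 at rest, hard stop at 0.020. It rises only when pulled up: 7 to 8 N (its weight with the cap) starts it and every further mm takes 0.6 N more (about 14 N at 10 mm); it sinks back to 0 by itself when let go
- cap_center (a point): centre, half-way up, of the cap that fits: bare metal, 62 mm high, rib up on the bench at the start. From below: a tapered plug 24 mm high (54 mm wide at the foot, 67 mm at its bulge, then a groove), a round flange 6 mm thick and 92 mm wide, and a rib. Set in the mouth it rests on the balls with this point 23 mm above the rim; home, the flange lies on the rim and it is 7 mm above. Any yaw fits
- cap_rib (a point): centre of the same cap's rib, the grip, 15 mm above the cap's centre: 50 mm long (along x), 16 mm thick (y), 32 mm high. Pressing the cap home takes 15 mm of travel and about 11 N, 15 N at most; snapped in, it holds against pulls of up to some 25 N. The cap weighs 0.10 to 0.16 kg
- widecap_center (a point): centre, half-way up, of a wider cap of the same form and rib, which does not fit and stays where it is: flange 114 mm wide, 62 mm high
- driver_center (a point): centre, half-way up, of the hollow driver, 126 mm high, upright on its mat: a grey bell 90 mm wide and 46 mm high, open below (74 mm wide and 38 mm deep inside: it goes over the cap's rib and its wall presses on the flange), under a round wooden handle 30 mm thick and 80 mm long, from 17 mm below this point to 63 mm above it. z is up. 0.24 to 0.39 kg
- mat_top (a point): centre of the top of the driver's round black rubber mat, 120 mm wide and 4 mm thick, fixed to the bench
- hammer: a hammer lying on the bench, 260 mm long; leave alone
- spanner: a spanner 180 mm long lying on the bench; leave alone
- bearing: a steel bearing ring 72 mm wide and 18 mm high; leave alone
- tin: a steel tin 70 mm wide and 85 mm high; leave alone
- carton: a cardboard carton 80 x 110 x 60 mm; leave alone
- jar: a clear jar 64 mm wide and 80 mm high; leave alone

How it is judged:
By the outcome, as a careful person would: the job done as asked, in the order asked, and still so for the second after the job is handed in, with the robot touching nothing.
It also fails if it takes over 69 s, if anything falls off the work surface, if the arm or the gripper's body presses on something with over 40 N, if the wrist force passes 120 N, or if a joint passes its speed limit or range.

### The arm

A 6-joint arm with a two-finger parallel gripper is mounted at the origin on the work surface. World frame = base frame: x ahead of the robot, y to its left, z up, the work surface at z = 0. Lengths are in mm, angles in rad, forces in N, time in s.
With the tool pointing down it reaches from about 350 to 975 mm from the base axis. Payload 7.1 kg.
Tool frame: the origin (TCP) lies on the centre line of the jaws, within the pads' length; the fingertips stand 14 mm ahead of it and the grasp point (between the pads) lies 5 mm behind it; x points along the fingers, z is the direction in which the jaws open and shut, and the axes are right-handed (so a half turn about x gives the same grasp; the last joint's range is limited). The gripper opens to 88 mm and grips with 3 to 60 N. Pads are 20 mm wide; open, the fingers measure 115 mm over their backs; the gripper's body (75 mm by 178 mm) begins 61 mm behind the grasp point.
Start: joints at [1.085, 0.423, 1.63, -0, 1.089, -0.019], TCP at [281.237, 558.131, 236.675] pointing down, gripper open.
Joint ranges: [-3, 3], [-0.9, 2.11], [0.09, 2.58], [-1.31, 4.45], [0.11, 2.69], [-2.54, 2.54]. Speed limits (rad/s): [2.39, 2.39, 3.01, 3.14, 3.14, 3.14].

### API

Orientations are given as a rotation vector (axis times angle).
In Python, from workcell import ctrl gives the robot as it stands.
- The arm moves only by the tool servo_tool, never from a script. Its argument "plan" is a list that holds one entry, the list of rows, each a list of 7 numbers: the shift along the tool's x, y, z in cm, then the turn, a rotation vector about the tool's x, y, z in rad, then the finger opening in cm, from 0 to 8.78. A call has 1 to 8 rows; each row is the pose to reach, as a shift and turn from the pose commanded when the call began, along the tool's axes at that moment; what a row does not reach only later rows make up. A row lasts 1/12 s, in which the tool goes at most 41.7 mm and 7.16 degrees, less where a joint would pass 70% of its speed; a pose out of reach is approached as far as the arm can. A call with a gripper value outside its range is refused whole. The fingers move at their own pace and stop on an object; the grip force is fixed at half the most. Time passes only in rows, so rows that repeat a pose let the fingers close. It gives the time, the measured TCP pose, the force and the opening at its end, in the units of the state.
- ctrl.get_obs(): the state, without advancing time (a new reading comes with each control period).
- ctrl.get_image(name): name is "scene" or "top" or "wrist"; returns the picture (400x640x3 uint8, red, green, blue); there is no depth.
- ctrl.calibration(name): a dict with "K" (3x3 intrinsics, pixels), "view" (4x4, takes a point from world to camera coordinates). Camera axes: x right, y up, looking along -z (the intrinsics and any distortion apply to the point x, -y, -z); pixel columns grow to the right and rows downward; lengths in mm; the calibration is good to about 2 mm. A picture is of the moment at which its call begins: read the wrist's pose just before it. calibration takes no time and is no camera call; for the wrist camera it gives the pose at the moment of the call.
- ctrl.close_job(): hands the job in, once; it reports no verdict.
The state is a dict: "t": time; "qpos": joint angles; "qvel": joint speeds; "joint_torque": joint torques, N m; "ee_pos": TCP position; "orientation": TCP orientation; "ft_force": force on the tool from outside, world axes, zero at the start; "moment": the same for the moment, N m; "width": finger opening in mm.
Only numpy, scipy, OpenCV 4.12 (cv2) and the standard library are available. Lean on these libraries where they do the work, as an engineer would, in place of code of your own. Each camera call takes 0.05 s, during which the arm holds its last target.

## Working session

There is one attempt and no reset: what is moved stays moved. The work goes in short steps, Python scripts to look and compute and a tool call to move; the robot and the scene stay as the last step left them, time stands still between calls to the robot, and variables do not carry over. Pictures are saved under pics/ and viewed, and the job is handed in when it is done.

Besides the shell and the picture viewer there is one more tool, called in YAML: its name, and indented under it one key for each argument. servo_tool: Moves the arm, as the interface text tells. Its arguments: {"type":"object","properties":{"plan":{"type":"array","items":{"type":"array","items":{"type":"array","items":{"type":"number"}}}}},"required":["plan"]}

```bash
ls; mkdir -p pics
python3 - <<'E'
from workcell import ctrl
import cv2,numpy as np
np.set_printoptions(precision=3,suppress=True)
for k,v in ctrl.get_obs().items(): print(k,np.array(v))
for n in ["scene","top","wrist"]:
    c=ctrl.calibration(n); print(n,c)
    if n!="x":
        im=ctrl.get_image(n); cv2.imwrite(f"pics/{n}0.png",im[:,:,::-1])
E
```

```text
pics
t 0.0
qpos [ 1.085  0.424  1.631 -0.     1.089 -0.019]
qvel [ 0.001 -0.    -0.001  0.    -0.001 -0.   ]
joint_torque [ -0.    -54.462 -27.366   0.064   0.023  -0.   ]
ee_pos [280.991 557.677 235.913]
orientation [-0.86   1.396  0.858]
ft_force [ 0.377 -0.403  1.154]
moment [0.011 0.018 0.009]
width 87.7134760738551
scene {'K': array([[418.759,   0.   , 314.019],
       [  0.   , 418.759, 188.806],
       [  0.   ,   0.   ,   1.   ]]), 'view': array([[    0.658,     0.752,    -0.021,  -328.85 ],
       [   -0.517,     0.473,     0.713,   262.379],
       [    0.547,    -0.458,     0.701, -1606.016],
       [    0.   ,     0.   ,     0.   ,     1.   ]])}
top {'K': array([[486.694,   0.   , 314.103],
       [  0.   , 486.694, 198.868],
       [  0.   ,   0.   ,   1.   ]]), 'view': array([[   -0.001,    -1.   ,     0.007,   -53.927],
       [    0.996,    -0.001,     0.091,  -580.875],
       [   -0.091,     0.007,     0.996, -1152.588],
       [    0.   ,     0.   ,     0.   ,     1.   ]])}
wrist {'K': array([[281.048,   0.   , 322.568],
       [  0.   , 281.048, 202.496],
       [  0.   ,   0.   ,   1.   ]]), 'view': array([[   0.45 ,    0.893,   -0.002, -624.025],
       [  -0.853,    0.429,   -0.299,   35.981],
       [  -0.266,    0.136,    0.954, -392.07 ],
       [   0.   ,    0.   ,    0.   ,    1.   ]])}
```

View pics/scene0.png

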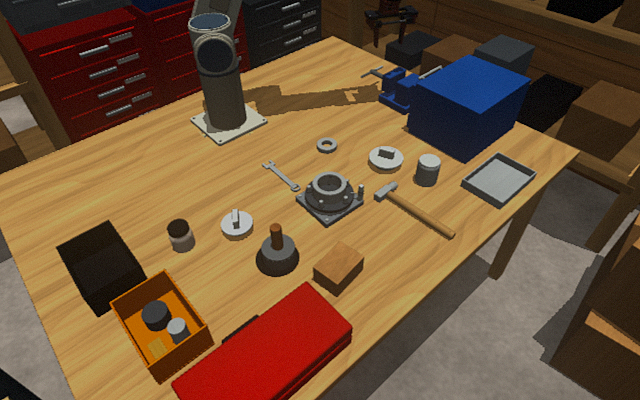

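View pics/top0.png

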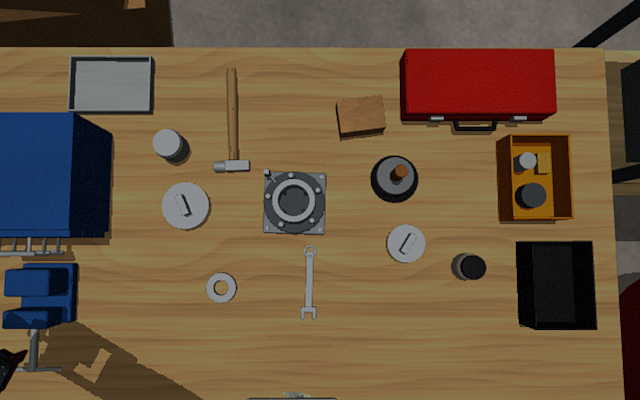

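View pics/wrist0.png

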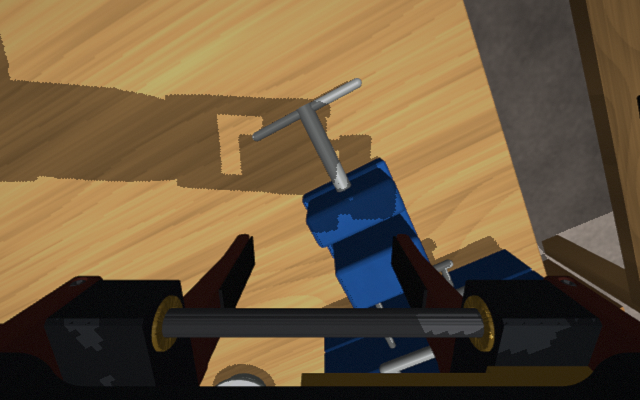

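The top view shows the small cap at (406,244), the wide cap at (186,205), the hub at (294,201) and the driver at (394,178). I'll magnify these and measure.

```bash
cat > h.py <<'E'
import numpy as np,cv2
from workcell import ctrl
np.set_printoptions(precision=2,suppress=True)
def ray(c,px):
    K,V=c["K"],np.array(c["view"]);R=V[:3,:3];t=V[:3,3]
    d=np.linalg.inv(K)@np.array([px[0],px[1],1.]); d=np.array([d[0],-d[1],-d[2]])
    return -R.T@t, R.T@d
def onz(c,px,z):
    o,d=ray(c,px); return o+d*(z-o[2])/d[2]
def proj(c,p):
    V=np.array(c["view"]);q=V[:3,:3]@np.array(p,float)+V[:3,3]
    u=c["K"]@np.array([q[0],-q[1],-q[2]]);return u[:2]/u[2]
def tri(c1,p1,c2,p2):
    o1,d1=ray(c1,p1);o2,d2=ray(c2,p2);A=np.stack([d1,-d2],1)
    s=np.linalg.lstsq(A,o2-o1,rcond=None)[0];a=o1+d1*s[0];b=o2+d2*s[1]
    return (a+b)/2,np.linalg.norm(a-b)
def crop(src,x0,y0,w,h,k,out):
    im=cv2.imread(src)[y0:y0+h,x0:x0+w];cv2.imwrite(out,cv2.resize(im,None,fx=k,fy=k,interpolation=cv2.INTER_CUBIC))
E
python3 - <<'E'
from h import *
crop("pics/top0.png",250,140,190,140,4,"pics/t0c.png")
crop("pics/scene0.png",210,160,190,130,4,"pics/s0c.png")
E
```

```text
(no output)
```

View pics/t0c.png

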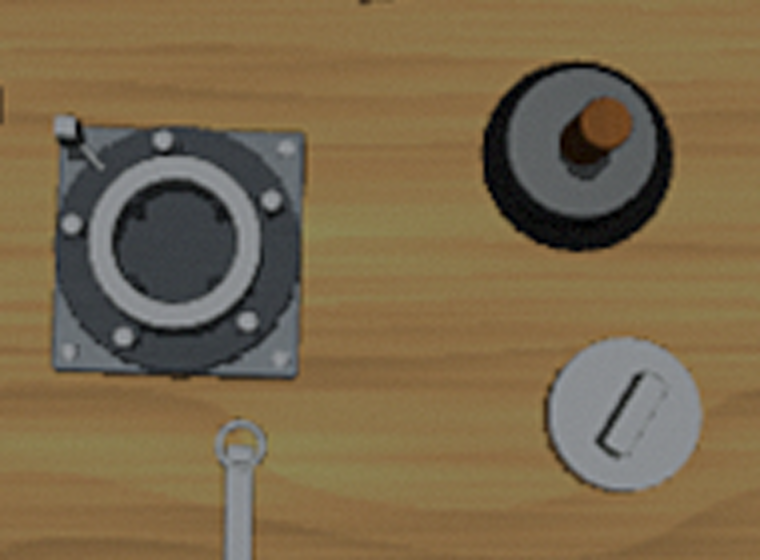

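View pics/s0c.png

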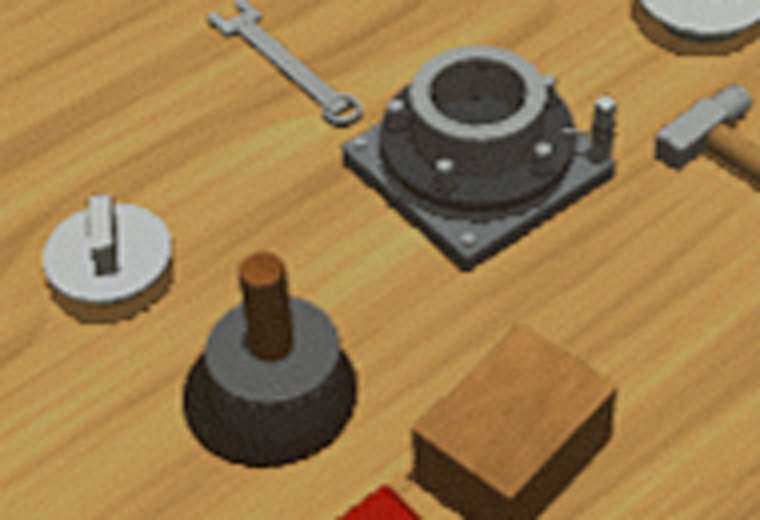

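The crops show the hub rim ring at crop (175,242), the cap flange at (624,414), the rib running diagonally, and the mat at (578,156). Next I'll fit contours.

Run:
```python
from h import *
def fit(im,mask,name,c,zs,roi):
    m=np.zeros_like(mask);x,y,w,h=roi;m[y:y+h,x:x+w]=mask[y:y+h,x:x+w]
    m=cv2.morphologyEx(m,cv2.MORPH_CLOSE,np.ones((5,5)))
    cs,_=cv2.findContours(m,cv2.RETR_CCOMP,cv2.CHAIN_APPROX_NONE)
    for k in sorted(cs,key=len)[::-1][:2]:
        if len(k)<30: continue
        k=cv2.convexHull(k);P=np.array([onz(c,(p[0][0]/4-.375,p[0][1]/4-.375),zs)[:2] for p in k],np.float32)
        (ex,ey),(a,b),an=cv2.fitEllipse(P);print(name,len(k),ex,ey,"axes",a,b)
for n in ["top","scene"]:
    c=ctrl.calibration(n);im=cv2.imread(f"pics/{n}0.png");big=cv2.resize(im,None,fx=4,fy=4,interpolation=cv2.INTER_CUBIC)
    hsv=cv2.cvtColor(big,cv2.COLOR_BGR2HSV);S,Vv=hsv[...,1],hsv[...,2]
    r=(lambda x,y,w,h:(4*x,4*y,4*w,4*h))
    g=((S<55)&(Vv>(105 if n=="top" else 140))).astype(np.uint8)*255
    cv2.imwrite(f"pics/m_{n}.png",g[::4,::4])
    if n=="top":
        fit(big,g,"cap",c,30,r(383,222,46,46)); fit(big,g,"hub",c,85,r(268,176,52,50))
        d=((S<70)).astype(np.uint8)*255; fit(big,d,"mat",c,4,r(368,152,54,54))
        g2=((S<70)&(Vv>65)).astype(np.uint8)*255; fit(big,g2,"bell",c,50,r(368,152,54,54))
        br=((S>110)&(hsv[...,0]<14)&(Vv>80)).astype(np.uint8)*255; fit(big,br,"handletop",c,130,r(390,160,25,20))
    else:
        fit(big,g,"cap",c,30,r(218,205,38,36)); fit(big,g,"hub",c,85,r(305,168,45,28))
print(np.unique(Vv[0:2]))
c=ctrl.calibration("top")
# rib top corners, crop px
for p in [(645,371),(668,381),(600,440),(622,458)]:
    print(onz(c,(250+p[0]/4-.375,140+p[1]/4-.375),62))
big=cv2.resize(cv2.imread("pics/top0.png")[218:272,378:435],None,fx=10,fy=10,interpolation=cv2.INTER_CUBIC)
cv2.imwrite("pics/cap10.png",big)
```

```text
cap 51 474.0944519042969 -274.7158203125 axes 91.23748779296875 91.72135162353516
cap 14 472.9861755371094 -276.6044921875 axes 35.19084548950195 55.88300704956055
hub 47 573.4241333007812 -5.916166305541992 axes 98.37126159667969 98.70405578613281
hub 36 573.493896484375 -5.912172317504883 axes 74.0163803100586 74.35749053955078
mat 48 632.8956909179688 -252.7220916748047 axes 115.92716979980469 116.09845733642578
mat 29 648.8180541992188 -264.9953918457031 axes 35.83977508544922 51.793182373046875
bell 45 635.4696655273438 -247.71359252929688 axes 88.45011138916016 88.6850814819336
bell 27 638.4182739257812 -255.49588012695312 axes 38.06238555908203 55.447532653808594
handletop 11 641.3759765625 -241.8819580078125 axes 10.259540557861328 23.0898380279541
handletop 11 635.0980834960938 -251.79164123535156 axes 19.104568481445312 23.920825958251953
cap 33 476.8624267578125 -274.9872741699219 axes 89.80741882324219 99.10102844238281
cap 15 472.35552978515625 -273.0124206542969 axes 23.464706420898438 77.1580581665039
hub 35 579.9778442382812 -6.955270290374756 axes 95.13724517822266 102.7681655883789
hub 34 579.4224853515625 -8.981258392333984 axes 75.79229736328125 77.71446990966797
[  0   1   2   3   4   5   6   7   8   9  10  11  12  13  14  15  16  17
  18  19  20  21  22  23  24  25  26  27  28  29  30  31  32  33  34  35
  36  37  38  39  40  41  42  43  44  45  46  47  48  49  50  51  52  53
  54  55  56  57  58  59  60  61  62  63  64  65  66  67  68  69  70  71
  72  73  74  75  76  77  78  79  80  81  82  83  84  85  86  87  88  89
  90  91  92  93  94  95  96  97  98  99 100 101 102 103 104 106 107 108
 110 113 114 115 116 117 123 124 125 127 135 137 143 145 148 149 150 151
 153]
[ 498.71 -280.56   62.  ]
[ 492.86 -293.9    62.  ]
[ 458.62 -253.51   62.  ]
[ 448.17 -266.16   62.  ]
```

View pics/cap10.png

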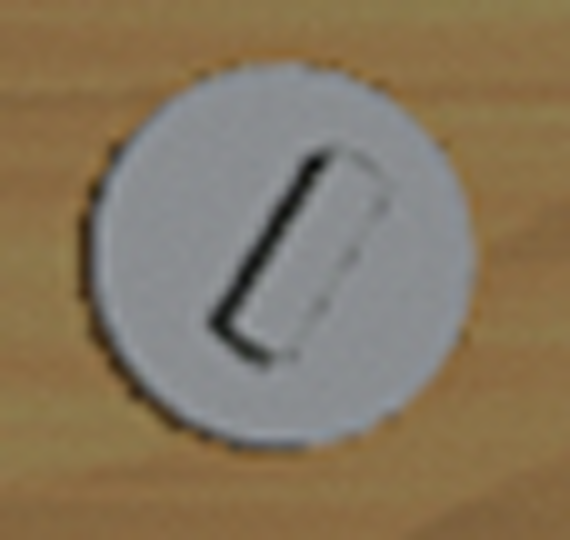

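```bash
cat >> h.py <<'E'
from scipy.spatial.transform import Rotation as Rt
def rel(target,zyaw=None,tiltfix=True):
    """shift (cm) and turn to put TCP at target pointing straight down with tool z axis at yaw (deg, mod 180)"""
    o=ctrl.get_obs();R=Rt.from_rotvec(o["orientation"]).as_matrix()
    z=R[:,2];cur=np.degrees(np.arctan2(z[1],z[0]))
    sh=R.T@(np.array(target,float)-np.array(o["ee_pos"]))/10
    if zyaw is None: zyaw=cur
    d=(zyaw-cur+90)%180-90
    a=np.radians(cur+d);zt=np.array([np.cos(a),np.sin(a),0]);xt=np.array([0,0,-1.]);T=np.stack([xt,np.cross(zt,xt),zt],1)
    rv=Rt.from_matrix(R.T@T).as_rotvec()
    print("t %.2f"%o["t"],"pos",np.array(o["ee_pos"]),"zyaw %.2f"%cur,"tilt",R[:,0],"F",np.array(o["ft_force"]),"w %.1f"%o["width"])
    print("shift cm",sh,"turn",rv,"deg %.1f"%np.degrees(np.linalg.norm(rv)),"q",np.array(o["qpos"]))
E
python3 - <<'E'
from h import *
o=ctrl.get_obs();print(Rt.from_rotvec(o["orientation"]).as_matrix())
c=ctrl.calibration("wrist");V=c["view"];print("cam pos",-V[:3,:3].T@V[:3,3])
rel([474,-275,236],57.5)
E
```

```text
[[-0.   -0.89  0.45]
 [-0.    0.45  0.89]
 [-1.   -0.   -0.  ]]
cam pos [207.1  595.21 383.9 ]
t 0.15 pos [281.07 557.78 236.09] zyaw 63.25 tilt [-0. -0. -1.] F [-0.56  0.24 -0.38] w 87.8
shift cm [  0.09 -54.71 -65.69] turn [ 0.1 -0.   0. ] deg 5.8 q [ 1.08  0.42  1.63 -0.    1.09 -0.02]
```

servo_tool:
  plan:
    - [[0, -1.5, -2, 0.1, 0, 0, 8.78], [0, -4, -5, 0.1, 0, 0, 8.78], [0, -6.5, -8, 0.1, 0, 0, 8.78], [0, -9, -11, 0.1, 0, 0, 8.78], [0, -11.4, -14.2, 0.1, 0, 0, 8.78], [0, -13.8, -17.5, 0.1, 0, 0, 8.78], [0, -16.2, -20.8, 0.1, 0, 0, 8.78], [0, -18.6, -24.1, 0.1, 0, 0, 8.78]]

```text
t: 0.82
ee_pos: [338.6, 257.4, 236.6]
orientation: [-0.783, 1.425, 0.783]
ft_force: [0.6, -1.0, 0.1]
width: 87.8
```

```bash
python3 -c "
from h import *
rel([474+50,-275-30,236],57.5)
rel([474-50,-275+30,236],57.5)"
```

```text
t 0.82 pos [338.58 257.37 236.59] zyaw 57.56 tilt [ 0. -0. -1.] F [ 0.62 -1.    0.06] w 87.8
shift cm [  0.07 -45.81 -37.52] turn [ 0. -0.  0.] deg 0.1 q [ 0.62  0.12  2.05 -0.    0.97 -0.38]
t 0.82 pos [338.58 257.37 236.59] zyaw 57.56 tilt [ 0. -0. -1.] F [ 0.62 -1.    0.06] w 87.8
shift cm [  0.06 -34.16 -37.82] turn [ 0. -0.  0.] deg 0.1 q [ 0.62  0.12  2.05 -0.    0.97 -0.38]
```

servo_tool:
  plan:
    - [[0, -2.7, -3, 0, 0, 0, 8.78], [0, -5.4, -6, 0, 0, 0, 8.78], [0, -8.1, -9, 0, 0, 0, 8.78], [0, -10.8, -12, 0, 0, 0, 8.78], [0, -13.5, -15, 0, 0, 0, 8.78], [0, -16.2, -18, 0, 0, 0, 8.78], [0, -18.9, -21, 0, 0, 0, 8.78], [0, -21.6, -24, 0, 0, 0, 8.78]]

```text
t: 1.48
ee_pos: [392.0, -61.3, 236.9]
orientation: [-0.782, 1.425, 0.782]
ft_force: [0.7, 0.3, 0.7]
width: 87.9
```

servo_tool:
  plan:
    - [[0, -2.7, -3, 0, 0, 0, 8.78], [0, -5.4, -6, 0, 0, 0, 8.78], [0, -8.1, -9, 0, 0, 0, 8.78], [0, -10.5, -11.8, 0, 0, 0, 8.78], [0, -12, -13.3, 0, 0, 0, 8.78], [0, -12.6, -13.8, 0, 0, 0, 8.78], [0, -12.6, -13.8, 0, 0, 0, 8.78]]

```text
t: 2.07
ee_pos: [424.6, -244.6, 236.4]
orientation: [-0.781, 1.426, 0.781]
ft_force: [-0.4, -0.4, 0.3]
width: 87.8
```

Run:
```python
from h import *
import json
rel([474,-275,236],57.5)
c=ctrl.calibration("wrist");im=ctrl.get_image("wrist");cv2.imwrite("pics/w1.png",im[:,:,::-1])
json.dump({k:np.array(v).tolist() for k,v in c.items()},open("c_w1.json","w"))
```

```text
t 2.07 pos [ 424.59 -244.59  236.41] zyaw 57.39 tilt [-0.  0. -1.] F [-0.41 -0.39  0.28] w 87.8
shift cm [ 0.04 -5.8   0.1 ] turn [-0. -0. -0.] deg 0.1 q [-0.55  0.22  1.92 -0.    0.99 -1.55]
```

View pics/w1.png

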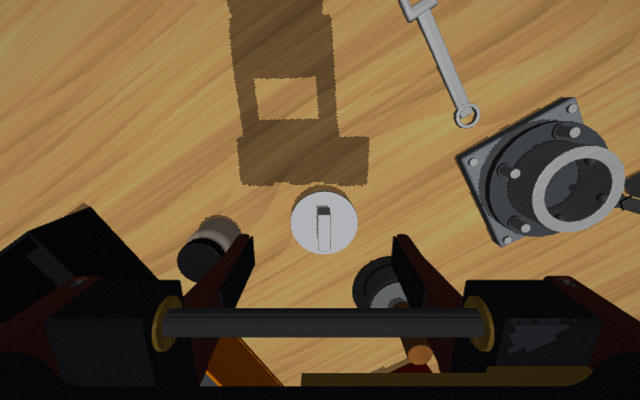

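The wrist view shows the cap at (324,222) with its rib vertical in the image (so aligned with the jaws), the jar at left (212,250), the hub rim at (580,188) and the driver handle at (420,355). Now measure from this view.

Run:
```python
from h import *
import json
c={k:np.array(v) for k,v in json.load(open("c_w1.json")).items()}
big=cv2.resize(cv2.imread("pics/w1.png"),None,fx=4,fy=4,interpolation=cv2.INTER_CUBIC)
hsv=cv2.cvtColor(big,cv2.COLOR_BGR2HSV);S,V=hsv[...,1],hsv[...,2]
def fit(name,roi,z,vmin):
    x,y,w,h=[4*a for a in roi];m=np.zeros(S.shape,np.uint8);m[y:y+h,x:x+w]=((S<60)&(V>vmin))[y:y+h,x:x+w]*255
    m=cv2.morphologyEx(m,cv2.MORPH_OPEN,np.ones((9,9)))
    cs,_=cv2.findContours(m,cv2.RETR_CCOMP,cv2.CHAIN_APPROX_NONE)
    for k in sorted(cs,key=len)[::-1][:2]:
        k=cv2.convexHull(k);P=np.array([onz(c,p[0]/4-.375,z)[:2] for p in k],np.float32)
        (ex,ey),ax,an=cv2.fitEllipse(P);print(name,ex,ey,ax)
fit("cap",(285,180,80,80),30,100)
fit("hub",(525,140,105,100),85,100)
crop("pics/w1.png",284,180,80,80,7,"pics/w1cap.png");crop("pics/w1.png",525,130,115,110,5,"pics/w1hub.png")
```

```text
cap 473.9451904296875 -274.56982421875 (91.32747650146484, 91.39506530761719)
cap 465.5253601074219 -270.3279724121094 (19.069868087768555, 43.77180480957031)
hub 573.2142944335938 -6.522695064544678 (98.66883850097656, 99.12862396240234)
hub 573.402099609375 -6.706133842468262 (72.51177978515625, 73.18646240234375)
```

View pics/w1cap.png

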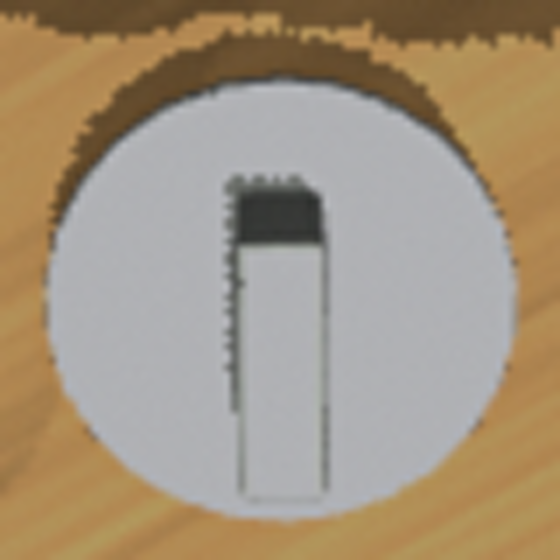

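View pics/w1hub.png

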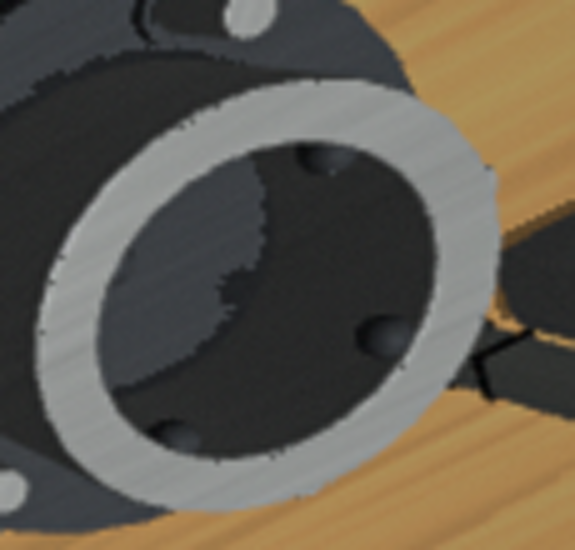

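Run:
```python
from h import *
import json
c={k:np.array(v) for k,v in json.load(open("c_w1.json")).items()}
P=[onz(c,(284+(x+.5)/7-.5,180+(y+.5)/7-.5),62) for x,y in [(239,243),(325,243),(243,500),(327,500)]]
print(np.array(P),np.mean(P,0)); 
for a,b in[(0,2),(1,3)]: d=P[b]-P[a];print(np.degrees(np.arctan2(d[1],d[0])),np.linalg.norm(d))
rel([474,-274.8,47],57.4)
```

```text
[[ 449.11 -267.5    62.  ]
 [ 457.16 -254.9    62.  ]
 [ 491.07 -293.77   62.  ]
 [ 499.27 -280.93   62.  ]] [ 474.15 -274.28   62.  ]
-32.05157070815119 49.50609568945284
-31.72369127659372 49.50858923828724
t 2.12 pos [ 424.09 -243.18  236.27] zyaw 57.45 tilt [-0.  0. -1.] F [ 0.57  0.35 -0.08] w 87.7
shift cm [18.92 -5.93  0.02] turn [ 0.  0. -0.] deg 0.1 q [-0.55  0.22  1.92  0.    0.99 -1.55]
```

servo_tool:
  plan:
    - [[1, -1.5, 0, -0.01, 0, 0, 8.78], [2.5, -3.5, 0, -0.01, 0, 0, 8.78], [5, -5.2, 0, -0.01, 0, 0, 8.78], [8, -5.9, 0, -0.01, 0, 0, 8.78], [11, -5.9, 0, -0.01, 0, 0, 8.78], [13, -5.9, 0, -0.01, 0, 0, 8.78], [14, -5.9, 0, -0.01, 0, 0, 8.78], [14, -5.9, 0, -0.01, 0, 0, 8.78]]

```text
t: 2.78
ee_pos: [472.8, -272.6, 94.8]
orientation: [-0.788, 1.424, 0.795]
ft_force: [0.1, -0.1, 1.2]
width: 87.8
```

Run:
```python
from h import *
rel([474.1,-274.5,47],58.1)
im=ctrl.get_image("wrist");cv2.imwrite("pics/w2.png",im[:,:,::-1])
```

```text
t 2.78 pos [ 472.8  -272.58   94.78] zyaw 58.19 tilt [-0.  0. -1.] F [ 0.06 -0.05  1.19] w 87.8
shift cm [ 4.78 -0.23 -0.1 ] turn [ 0.  0. -0.] deg 0.3 q [-0.54  0.52  1.89  0.    0.74 -1.56]
```

View pics/w2.png

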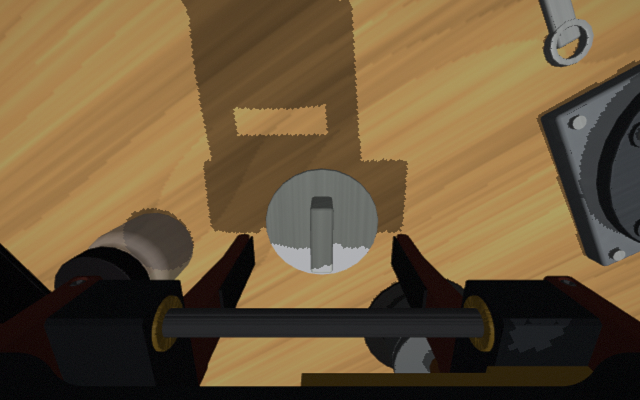

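The cap is centred between the fingers. Next I descend and close.

servo_tool:
  plan:
    - [[1.5, -0.15, 0, 0, 0, 0, 8.78], [3, -0.15, 0, 0, 0, 0, 8.78], [4.2, -0.15, 0, 0, 0, 0, 8.78], [4.7, -0.15, 0, 0, 0, 0, 8.78], [4.75, -0.15, 0, 0, 0, 0, 8.78], [4.75, -0.15, 0, 0, 0, 0, 4], [4.75, -0.15, 0, 0, 0, 0, 1], [4.75, -0.15, 0, 0, 0, 0, 1]]

```text
t: 3.5
ee_pos: [476.0, -276.1, 50.0]
orientation: [-0.791, 1.422, 0.789]
ft_force: [0.8, -0.1, 0.6]
width: 71.3
```

servo_tool:
  plan:
    - [[0, 0, 0, 0, 0, 0, 1], [0, 0, 0, 0, 0, 0, 1], [0, 0, 0, 0, 0, 0, 1], [0, 0, 0, 0, 0, 0, 1], [0, 0, 0, 0, 0, 0, 1], [0, 0, 0, 0, 0, 0, 1]]

```text
t: 4.0
ee_pos: [475.4, -275.8, 49.2]
orientation: [-0.79, 1.422, 0.79]
ft_force: [0.5, 0.2, 1.2]
width: 31.0
```

servo_tool:
  plan:
    - [[0, 0, 0, 0, 0, 0, 0], [0, 0, 0, 0, 0, 0, 0], [0, 0, 0, 0, 0, 0, 0], [0, 0, 0, 0, 0, 0, 0]]

```text
t: 4.33
ee_pos: [475.4, -275.7, 49.1]
orientation: [-0.79, 1.423, 0.79]
ft_force: [-0.4, 0.4, -0.5]
width: 16.0
```

Run:
```python
from h import *
rel([573.3,-6.3,220])
```

```text
t 4.33 pos [ 475.44 -275.74   49.11] zyaw 58.10 tilt [-0.  0. -1.] F [-0.39  0.36 -0.52] w 16.0
shift cm [-17.09   5.93  28.05] turn [ 0.  0. -0.] deg 0.0 q [-0.55  0.6   1.89  0.    0.65 -1.56]
```

Gripped: width is 16.0, which matches the rib. Now I lift and carry.

servo_tool:
  plan:
    - [[-0.7, 0, 0, 0, 0, 0, 0], [-2.5, 0, 0, 0, 0, 0, 0], [-5, 0.1, 0.5, 0, 0, 0, 0], [-7.5, 0.4, 2, 0, 0, 0, 0], [-10, 0.9, 4.2, 0, 0, 0, 0], [-12, 1.5, 7, 0, 0, 0, 0], [-13, 2.1, 10, 0, 0, 0, 0], [-13, 2.7, 13, 0, 0, 0, 0]]

```text
t: 5.0
ee_pos: [522.9, -150.6, 182.5]
orientation: [-0.792, 1.419, 0.786]
ft_force: [0.4, -0.0, -1.0]
width: 15.9
```

Run:
```python
from h import *
rel([573.3,-6.3,180])
```

```text
t 5.00 pos [ 522.93 -150.6   182.5 ] zyaw 58.05 tilt [ 0. -0. -1.] F [ 0.4  -0.04 -1.01] w 15.9
shift cm [ 0.25  3.36 14.91] turn [-0.  0.  0.] deg 0.3 q [-0.3   0.38  1.85 -0.    0.91 -1.32]
```

servo_tool:
  plan:
    - [[0, 0.7, 3, 0, 0, 0, 0], [0, 1.4, 6, 0, 0, 0, 0], [0, 2.1, 9, 0, 0, 0, 0], [0, 2.7, 11.7, 0, 0, 0, 0], [0, 3.1, 13.7, 0, 0, 0, 0], [0, 3.3, 14.6, 0, 0, 0, 0], [0, 3.3, 14.6, 0, 0, 0, 0], [0, 3.3, 14.6, 0, 0, 0, 0]]

```text
t: 5.67
ee_pos: [570.0, -10.0, 179.2]
orientation: [-0.791, 1.423, 0.791]
ft_force: [0.2, 1.0, -1.6]
width: 16.3
```

Run:
```python
from h import *
import json
rel([573.3,-6.3,180])
c=ctrl.calibration("wrist");im=ctrl.get_image("wrist");cv2.imwrite("pics/w3.png",im[:,:,::-1])
json.dump({k:np.array(v).tolist() for k,v in c.items()},open("c_w3.json","w"))
im=ctrl.get_image("scene");cv2.imwrite("pics/s3.png",im[:,:,::-1]);crop("pics/s3.png",250,90,150,140,5,"pics/s3c.png")
```

```text
t 5.67 pos [570.04  -9.99 179.23] zyaw 58.15 tilt [-0. -0. -1.] F [ 0.24  1.   -1.58] w 16.3
shift cm [-0.08 -0.08  0.49] turn [-0. -0. -0.] deg 0.0 q [-0.04  0.42  1.8  -0.    0.93 -1.05]
```

View pics/w3.png

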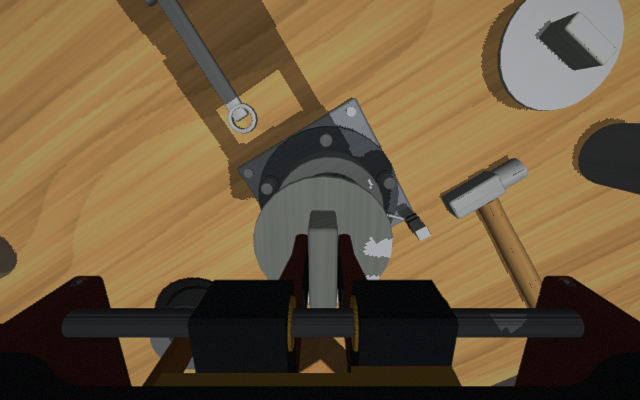

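View pics/s3c.png

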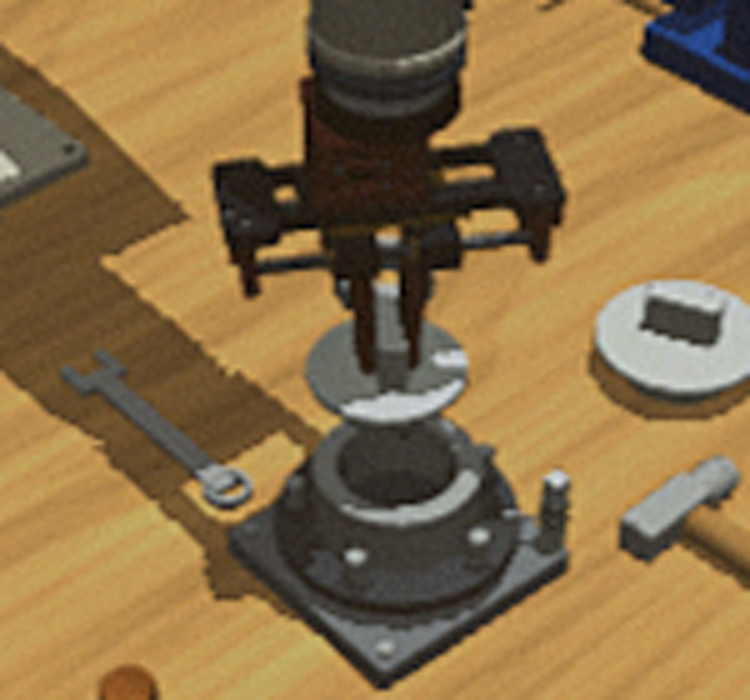

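The cap is held level; its flange outline in the wrist picture has left extreme (254,240), top (322,176) and right (393,240). Next, the in-hand offset from that outline.

Run:
```python
from h import *
import json
crop("pics/w3.png",240,160,170,140,4,"pics/w3c.png")
c={k:np.array(v) for k,v in json.load(open("c_w3.json")).items()}
p=np.array(ctrl.get_obs()["ee_pos"]);p=np.array([570.04,-9.99,179.23])
y=np.array([-.85,.527]);z=np.array([.527,.85])
for d in (0,2,4):
    q=p[:2]+y*d
    L=[]
    for a in np.linspace(0,2*np.pi,361):
        L.append(proj(c,[q[0]+46*np.cos(a),q[1]+46*np.sin(a),p[2]-19.1]))
    L=np.array(L);print(d,"left",L[L[:,0].argmin()],"top",L[L[:,1].argmin()],"right",L[L[:,0].argmax()])
```

```text
0 left [252.36 242.49] top [323.03 178.33] right [393.26 242.93]
2 left [252.12 239.68] top [323.03 175.08] right [393.49 240.12]
4 left [251.89 236.86] top [323.03 171.81] right [393.72 237.3 ]
```

View pics/w3c.png

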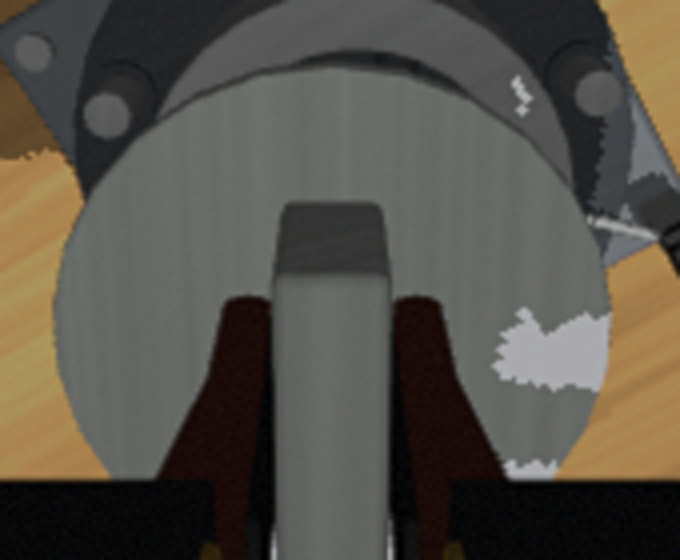

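Run:
```python
from h import *
rel([574.6,-7.1,140])
```

```text
t 5.77 pos [569.85 -10.85 179.13] zyaw 58.05 tilt [-0. -0. -1.] F [-1.01 -0.35 -1.93] w 15.7
shift cm [ 3.91 -0.21  0.57] turn [-0. -0. -0.] deg 0.0 q [-0.04  0.42  1.8  -0.    0.93 -1.05]
```

servo_tool:
  plan:
    - [[0.5, -0.1, 0.3, 0, 0, 0, 0], [1.2, -0.2, 0.55, 0, 0, 0, 0], [2, -0.2, 0.55, 0, 0, 0, 0], [2.7, -0.2, 0.55, 0, 0, 0, 0], [3.2, -0.2, 0.55, 0, 0, 0, 0], [3.4, -0.2, 0.55, 0, 0, 0, 0], [3.4, -0.2, 0.55, 0, 0, 0, 0]]

```text
t: 6.35
ee_pos: [574.5, -6.2, 144.2]
orientation: [-0.79, 1.424, 0.791]
ft_force: [-0.4, 0.5, -1.3]
width: 15.5
```

Run:
```python
from h import *
rel([574.6,-7.1,127])
im=ctrl.get_image("scene");cv2.imwrite("pics/s4.png",im[:,:,::-1]);crop("pics/s4.png",270,110,120,110,6,"pics/s4c.png")
rel([574.6,-7.1,127])
```

```text
t 6.35 pos [574.47  -6.2  144.22] zyaw 58.10 tilt [-0.  0. -1.] F [-0.38  0.47 -1.28] w 15.5
shift cm [ 1.72 -0.06 -0.07] turn [-0. -0. -0.] deg 0.1 q [-0.03  0.47  1.8  -0.    0.87 -1.05]
t 6.40 pos [574.79  -6.21 144.74] zyaw 58.10 tilt [-0. -0. -1.] F [-0.04 -0.32 -0.13] w 16.3
shift cm [ 1.77 -0.03 -0.09] turn [-0. -0. -0.] deg 0.0 q [-0.03  0.47  1.8  -0.    0.87 -1.05]
```

View pics/s4c.png

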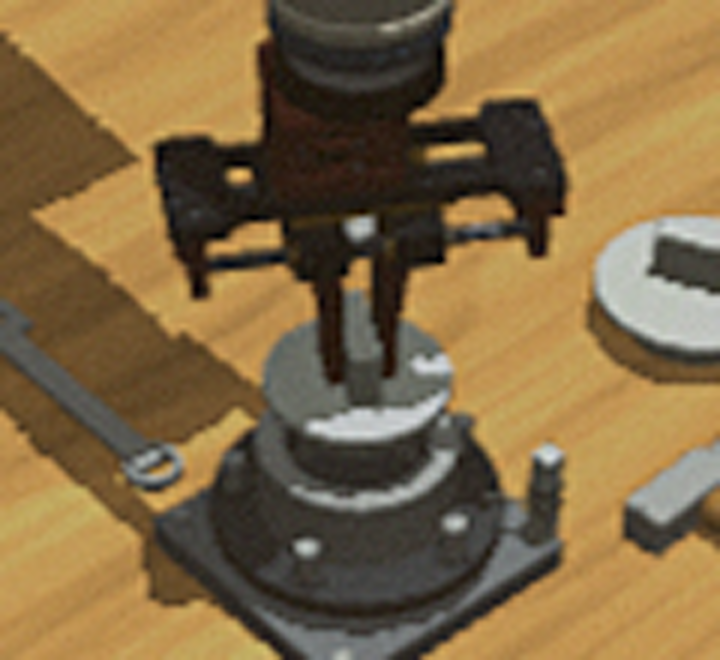

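The cap foot is just above the mouth and centred. I lower it slowly.

servo_tool:
  plan:
    - [[0.4, 0, 0, 0, 0, 0, 0], [0.8, 0, 0, 0, 0, 0, 0], [1.1, 0, 0, 0, 0, 0, 0], [1.35, 0, 0, 0, 0, 0, 0], [1.5, 0, 0, 0, 0, 0, 0], [1.6, 0, 0, 0, 0, 0, 0], [1.65, 0, 0, 0, 0, 0, 0]]

```text
t: 6.98
ee_pos: [575.0, -6.1, 128.5]
orientation: [-0.79, 1.423, 0.79]
ft_force: [0.5, -0.0, -1.4]
width: 15.8
```

servo_tool:
  plan:
    - [[0.05, 0, 0, 0, 0, 0, 0], [0.1, 0, 0, 0, 0, 0, 0], [0.1, 0, 0, 0, 0, 0, 0]]

```text
t: 7.23
ee_pos: [575.0, -6.1, 127.7]
orientation: [-0.79, 1.422, 0.79]
ft_force: [0.5, 0.2, -1.0]
width: 15.7
```

servo_tool:
  plan:
    - [[0.1, 0, 0, 0, 0, 0, 0], [0.15, 0, 0, 0, 0, 0, 0], [0.2, 0, 0, 0, 0, 0, 0], [0.2, 0, 0, 0, 0, 0, 0]]

```text
t: 7.57
ee_pos: [575.0, -6.2, 125.6]
orientation: [-0.79, 1.422, 0.79]
ft_force: [0.5, -0.4, -1.3]
width: 15.8
```

servo_tool:
  plan:
    - [[0.05, 0, 0, 0, 0, 0, 0], [0.1, 0, 0, 0, 0, 0, 0], [0.1, 0, 0, 0, 0, 0, 0]]

```text
t: 7.82
ee_pos: [575.2, -6.3, 124.8]
orientation: [-0.79, 1.422, 0.79]
ft_force: [-0.1, -1.0, -0.2]
width: 15.8
```

servo_tool:
  plan:
    - [[0.05, 0, 0, 0, 0, 0, 0], [0.1, 0, 0, 0, 0, 0, 0], [0.1, 0, 0, 0, 0, 0, 0]]

```text
t: 8.07
ee_pos: [575.3, -6.4, 124.0]
orientation: [-0.791, 1.422, 0.789]
ft_force: [0.5, -2.9, 3.0]
width: 16.0
```

Contact at +3 N with the cap resting on the balls. Now open.

servo_tool:
  plan:
    - [[0, 0, 0, 0, 0, 0, 1.8], [0, 0, 0, 0, 0, 0, 2], [0, 0, 0, 0, 0, 0, 3], [0, 0, 0, 0, 0, 0, 5], [0, 0, 0, 0, 0, 0, 6], [-0.5, 0, 0, 0, 0, 0, 6]]

```text
t: 8.57
ee_pos: [574.3, -6.0, 127.9]
orientation: [-0.789, 1.424, 0.791]
ft_force: [-0.9, 0.4, -0.3]
width: 43.2
```

servo_tool:
  plan:
    - [[-1, 0, 0, 0, 0, 0, 6], [-2.5, 0, 0, 0, 0, 0, 6], [-4.5, 0, 0, 0, 0, 0, 6], [-6, 0, 0, 0, 0, 0, 6], [-7.5, 1, 0, 0, 0, 0, 6], [-9, 3, 0, 0, 0, 0, 6], [-9.5, 4.5, 0, 0, 0, 0, 6], [-9.5, 4.5, 0, 0, 0, 0, 6]]

```text
t: 9.23
ee_pos: [535.3, 18.7, 225.4]
orientation: [-0.791, 1.421, 0.79]
ft_force: [0.8, 0.1, -0.2]
width: 59.9
```

Run:
```python
from h import *
import json
rel([634,-250,230])
c=ctrl.calibration("wrist");im=ctrl.get_image("wrist");cv2.imwrite("pics/w5.png",im[:,:,::-1])
json.dump({k:np.array(v).tolist() for k,v in c.items()},open("c_w5.json","w"))
im=ctrl.get_image("scene");cv2.imwrite("pics/s5.png",im[:,:,::-1]);crop("pics/s5.png",270,110,120,110,6,"pics/s5c.png")
```

```text
t 9.23 pos [535.29  18.71 225.38] zyaw 58.15 tilt [ 0.  0. -1.] F [ 0.85  0.06 -0.16] w 59.9
shift cm [ -0.46 -22.56 -17.62] turn [-0.  0.  0.] deg 0.1 q [ 0.01  0.31  1.84  0.    1.   -1.  ]
```

View pics/w5.png

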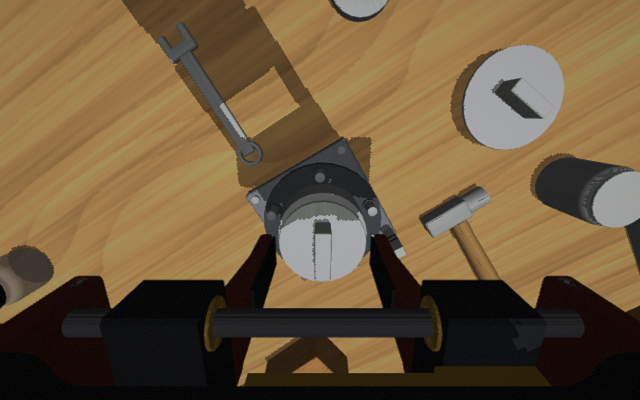

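View pics/s5c.png

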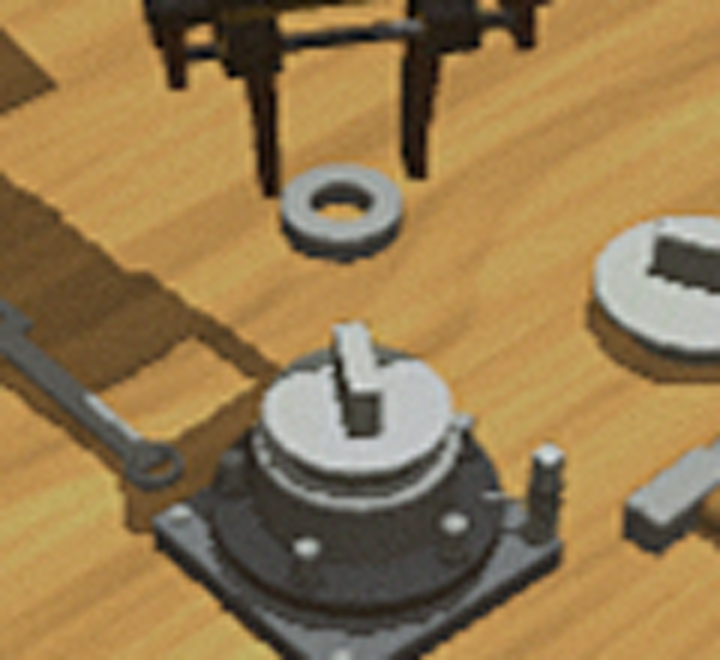

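The cap sits level in the mouth with a visible gap above the rim (wrist flange around (322,237)). Next I measure its centre and go to the driver.

Run:
```python
from h import *
import json
c={k:np.array(v) for k,v in json.load(open("c_w5.json")).items()}
P=[]
crop("pics/w5.png",262,180,120,105,6,"pics/w5c.png")
big=cv2.resize(cv2.imread("pics/w5.png"),None,fx=4,fy=4,interpolation=cv2.INTER_CUBIC)
hsv=cv2.cvtColor(big,cv2.COLOR_BGR2HSV);m=((hsv[...,1]<60)&(hsv[...,2]>135)).astype(np.uint8)*255
z=np.zeros_like(m);z[4*205:4*290,4*272:4*372]=m[4*205:4*290,4*272:4*372]
z=cv2.morphologyEx(z,cv2.MORPH_OPEN,np.ones((9,9)))
cs,_=cv2.findContours(z,cv2.RETR_EXTERNAL,cv2.CHAIN_APPROX_NONE);k=max(cs,key=len)[:,0,:]
k=np.array([p for p in k if p[1]/4>225])
P=np.array([onz(c,p/4-.375,107)[:2] for p in k],float)
A=np.c_[2*P,np.ones(len(P))];s=np.linalg.lstsq(A,(P**2).sum(1),rcond=None)[0];print(s[:2],np.sqrt(s[2]+s[0]**2+s[1]**2))
```

```text
[594.17   3.14] 28.295996324659242
```

View pics/w5c.png

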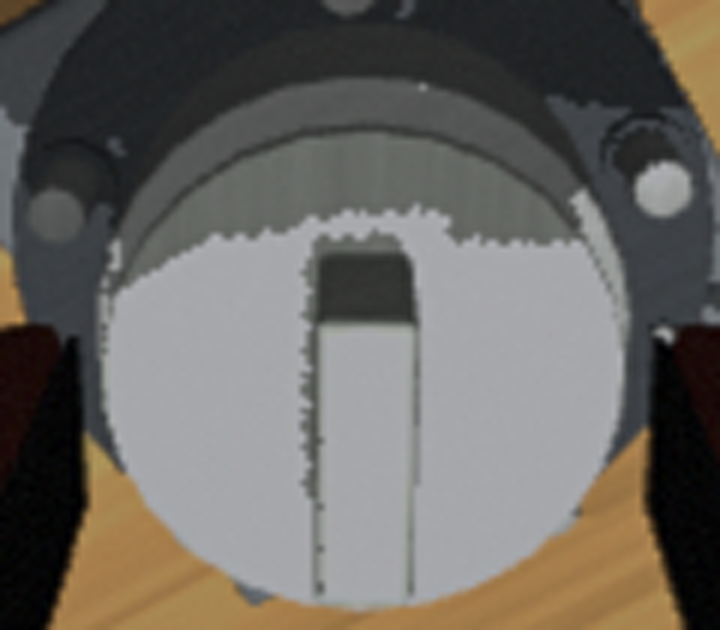

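Run:
```python
from h import *
import json
c={k:np.array(v) for k,v in json.load(open("c_w5.json")).items()}
k=np.array([(365,127),(105,370),(626,380),(365,607),(220,166),(505,166),(146,492),(572,512)],float)
for zz in (92,107):
    P=np.array([onz(c,(262+(p[0]+.5)/6-.5,180+(p[1]+.5)/6-.5),zz)[:2] for p in k])
    A=np.c_[2*P,np.ones(len(P))];s=np.linalg.lstsq(A,(P**2).sum(1),rcond=None)[0];r=np.sqrt(s[2]+s[0]**2+s[1]**2);print(zz,s[:2],r,np.linalg.norm(P-s[:2],axis=1)-r)
R=[onz(c,(262+(x+.5)/6-.5,180+(y+.5)/6-.5),139) for x,y in [(319,322),(416,322),(320,597),(410,597)]];print(np.mean(R,0))
# driver handle top centre from first top and scene
ct=ctrl.calibration("top");cs=ctrl.calibration("scene")
pt=(250+606.5/4-.375,140+123/4-.375);ps=(210+263/4-.375,160+268/4-.375)
print(tri(ct,pt,cs,ps),onz(ct,pt,130),onz(cs,ps,130))
```

```text
92 [578.77  -8.4 ] 47.76047204579308 [ 0.14 -0.13 -0.11  0.48  0.35 -0.24 -0.41 -0.09]
107 [572.68  -4.62] 45.21202417453561 [ 0.14 -0.13 -0.1   0.46  0.33 -0.22 -0.39 -0.08]
[572.14  -4.2  139.  ]
(array([ 636.45, -247.83,  124.36]), np.float64(2.6143386464131564)) [ 634.85 -247.84  130.  ] [ 641.42 -249.37  130.  ]
```

servo_tool:
  plan:
    - [[0, -1, -1, 0, 0, 0, 8.78], [0, -3.3, -3.5, 0, 0, 0, 8.78], [0, -6, -6.3, 0, 0, 0, 8.78], [0, -8.7, -9.1, 0, 0, 0, 8.78], [0, -11.4, -12, 0, 0, 0, 8.78], [0, -14, -14.8, 0, 0, 0, 8.78], [0, -16, -16.9, 0, 0, 0, 8.78], [0, -16.5, -17.4, 0, 0, 0, 8.78]]

```text
t: 10.0
ee_pos: [585.7, -222.1, 222.6]
orientation: [-0.788, 1.424, 0.787]
ft_force: [0.0, 0.4, 0.1]
width: 87.6
```

servo_tool:
  plan:
    - [[0, 0, 0, 0, 0, 0, 8.78], [0, 0, 0, 0, 0, 0, 8.78]]

```text
t: 10.17
ee_pos: [584.5, -217.2, 222.6]
orientation: [-0.788, 1.424, 0.791]
ft_force: [0.2, 0.9, 0.6]
width: 87.7
```

Run:
```python
from h import *
import json
rel([635,-248,80])
c=ctrl.calibration("wrist");im=ctrl.get_image("wrist");cv2.imwrite("pics/w6.png",im[:,:,::-1])
json.dump({k:np.array(v).tolist() for k,v in c.items()},open("c_w6.json","w"))
crop("pics/w6.png",220,140,200,150,4,"pics/w6c.png")
```

```text
t 10.17 pos [ 584.51 -217.16  222.56] zyaw 58.04 tilt [-0.  0. -1.] F [0.23 0.89 0.59] w 87.7
shift cm [14.24 -5.94  0.06] turn [-0. -0. -0.] deg 0.1 q [-0.37  0.44  1.64  0.    1.06 -1.39]
```

View pics/w6.png

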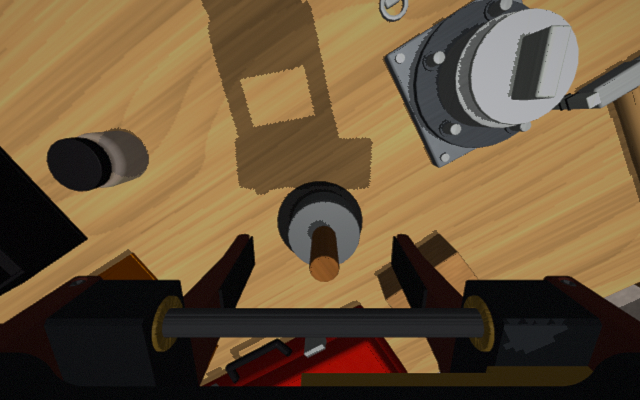

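View pics/w6c.png

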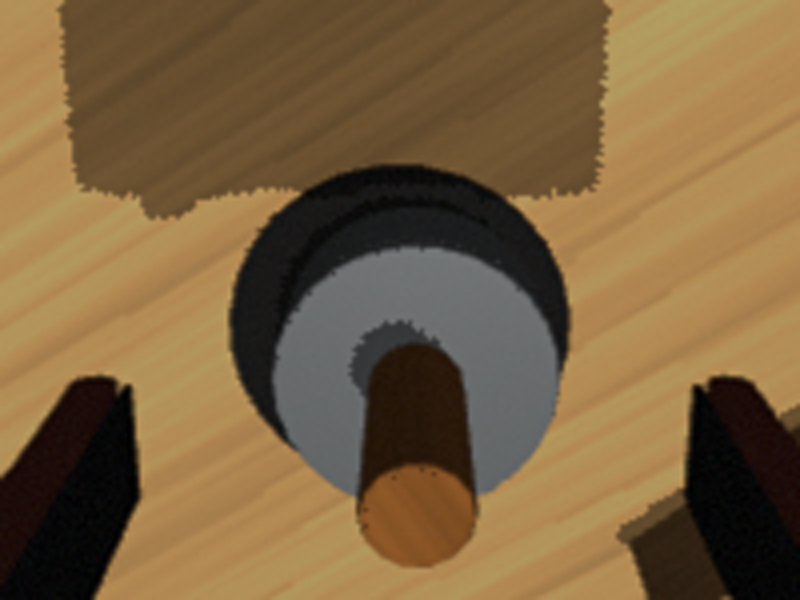

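The wrist close-up shows the driver standing off-centre on its mat (bell shifted right). Handle top is at crop (417,515), the bell top circle spans 273–560, and the mat edges are at left 231, top 165, right 570. Compute.

Run:
```python
from h import *
import json
c={k:np.array(v) for k,v in json.load(open("c_w6.json")).items()}
u=lambda p:(220+(p[0]+.5)/4-.5,140+(p[1]+.5)/4-.5)
def circ(k,z):
    P=np.array([onz(c,u(p),z)[:2] for p in k]);A=np.c_[2*P,np.ones(len(P))];s=np.linalg.lstsq(A,(P**2).sum(1),rcond=None)[0];r=np.sqrt(s[2]+s[0]**2+s[1]**2);print(z,s[:2],r,np.linalg.norm(P-s[:2],axis=1)-r)
print("handle");circ([(357,510),(478,510),(417,463),(417,568)],130)
print("bell");circ([(273,375),(560,375),(415,246),(310,285),(520,285),(330,480)],50)
big=cv2.resize(cv2.imread("pics/w6.png"),None,fx=4,fy=4,interpolation=cv2.INTER_CUBIC)
print("mat");circ([(231,320),(570,325),(400,165),(285,205),(515,200),(262,400),(245,260),(555,250)],4)
rel([635,-248,80])
```

```text
handle
130 [ 635.42 -247.44] 14.52042237899648 [ 0.18  0.18 -0.2  -0.16]
bell
50 [ 635.16 -247.36] 44.241242609133074 [ 0.05  0.27 -0.63  0.55  0.02 -0.26]
mat
4 [ 632.17 -251.01] 58.54948373495374 [ 1.11 -0.11 -1.36  0.09  0.49 -1.02  0.32  0.44]
t 10.22 pos [ 584.47 -216.36  222.79] zyaw 58.11 tilt [-0.  0. -1.] F [-0.43  0.17 -1.02] w 87.5
shift cm [14.27 -5.99 -0.02] turn [-0. -0. -0.] deg 0.1 q [-0.37  0.44  1.64  0.    1.06 -1.39]
```

servo_tool:
  plan:
    - [[0.5, -1.5, 0, 0, 0, 0, 8.78], [1.5, -3.8, 0.05, 0, 0, 0, 8.78], [2.5, -5.5, 0.05, 0, 0, 0, 8.78], [4, -6, 0.05, 0, 0, 0, 8.78], [6.5, -6, 0.05, 0, 0, 0, 8.78], [8.5, -6, 0.05, 0, 0, 0, 8.78], [10, -6, 0.05, 0, 0, 0, 8.78], [10.5, -6, 0.05, 0, 0, 0, 8.78]]

```text
t: 10.88
ee_pos: [634.1, -246.5, 115.4]
orientation: [-0.788, 1.425, 0.795]
ft_force: [-0.2, 0.9, -0.3]
width: 88.1
```

servo_tool:
  plan:
    - [[1, 0, 0, 0, 0, 0, 8], [2, 0, 0, 0, 0, 0, 7], [3, 0, 0, 0, 0, 0, 6], [3.6, 0, 0, 0, 0, 0, 6], [3.7, 0, 0, 0, 0, 0, 6]]

```text
t: 11.3
ee_pos: [635.5, -248.3, 80.5]
orientation: [-0.789, 1.423, 0.791]
ft_force: [-1.0, -0.4, -0.7]
width: 60.9
```

Run:
```python
from h import *
rel([635.3,-247.4,80])
```

```text
t 11.30 pos [ 635.52 -248.32   80.46] zyaw 58.09 tilt [-0.  0. -1.] F [-1.02 -0.45 -0.66] w 60.9
shift cm [0.05 0.07 0.07] turn [-0. -0. -0.] deg 0.1 q [-0.39  0.69  1.57  0.    0.88 -1.4 ]
```

servo_tool:
  plan:
    - [[0.05, 0.05, 0.05, 0, 0, 0, 3], [0.05, 0.05, 0.05, 0, 0, 0, 1], [0.05, 0.05, 0.05, 0, 0, 0, 1], [0.05, 0.05, 0.05, 0, 0, 0, 1], [0.05, 0.05, 0.05, 0, 0, 0, 1], [0.05, 0.05, 0.05, 0, 0, 0, 1]]

```text
t: 11.8
ee_pos: [636.3, -248.0, 81.7]
orientation: [-0.79, 1.422, 0.79]
ft_force: [0.2, 1.3, 2.2]
width: 29.8
```

servo_tool:
  plan:
    - [[0, 0, 0, 0, 0, 0, 1], [0, 0, 0, 0, 0, 0, 1]]

```text
t: 11.97
ee_pos: [636.3, -248.0, 81.7]
orientation: [-0.79, 1.422, 0.79]
ft_force: [0.1, 1.8, 3.0]
width: 29.4
```

The handle is gripped at 29.4 mm. Now lift.

servo_tool:
  plan:
    - [[-0.5, 0, 0, 0, 0, 0, 1], [-2, 0, 0, 0, 0, 0, 1], [-4.5, 0, 0, 0, 0, 0, 1], [-7.5, 0, 0, 0, 0, 0, 1], [-10.5, 0, 0, 0, 0, 0, 1], [-13.5, 0, 0, 0, 0, 0, 1], [-15.5, 0, 0, 0, 0, 0, 1], [-16.5, 0, 0, 0, 0, 0, 1]]

```text
t: 12.63
ee_pos: [637.0, -248.3, 250.6]
orientation: [-0.793, 1.419, 0.787]
ft_force: [-0.0, -1.2, -3.6]
width: 30.0
```

Run:
```python
from h import *
import json
rel([573.3,-6.3,250])
c=ctrl.calibration("wrist");im=ctrl.get_image("wrist");cv2.imwrite("pics/w7.png",im[:,:,::-1])
json.dump({k:np.array(v).tolist() for k,v in c.items()},open("c_w7.json","w"))
im=ctrl.get_image("top");cv2.imwrite("pics/t7.png",im[:,:,::-1])
rel([573.3,-6.3,250])
```

```text
t 12.63 pos [ 637.02 -248.35  250.63] zyaw 58.10 tilt [ 0. -0. -1.] F [-0.   -1.19 -3.61] w 30.0
shift cm [-0.01 18.2  17.18] turn [-0.  0.  0.] deg 0.3 q [-0.39  0.49  1.48 -0.    1.16 -1.4 ]
t 12.73 pos [ 636.74 -248.22  248.75] zyaw 58.09 tilt [ 0. -0. -1.] F [ 1.06  0.49 -3.63] w 29.6
shift cm [-0.18 18.17 17.18] turn [-0.  0.  0.] deg 0.2 q [-0.39  0.5   1.48  0.    1.16 -1.4 ]
```

View pics/w7.png

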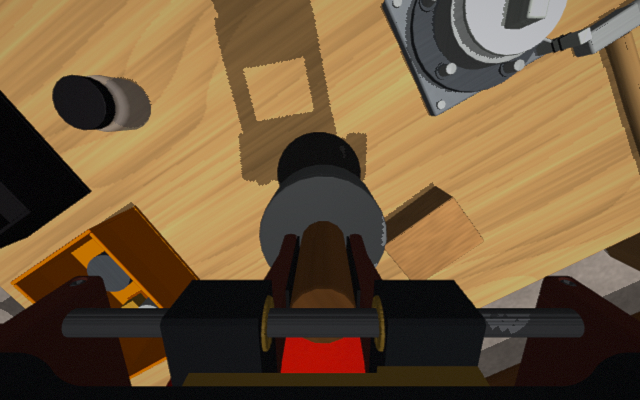

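View pics/t7.png

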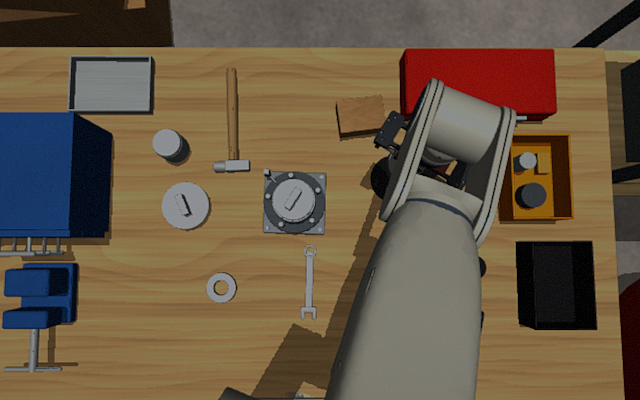

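The driver hangs upright in the jaws (bell spans 260–384 in the wrist view), and the cap is visible in the hub in the top view. I check both offsets.

Run:
```python
from h import *
import json
crop("pics/w7.png",245,120,160,170,4,"pics/w7c.png");crop("pics/t7.png",258,165,76,76,8,"pics/t7c.png")
c={k:np.array(v) for k,v in json.load(open("c_w7.json")).items()}
p=np.array([636.8,-248.2,249.3]);y=np.array([-.85,.527])
for d in (0,2):
    q=p[:2]+y*d
    L=np.array([proj(c,[q[0]+45*np.cos(a),q[1]+45*np.sin(a),p[2]-31.7]) for a in np.linspace(0,2*np.pi,361)])
    print(d,[(L[i]-[245,120])*4+1.5 for i in (L[:,0].argmin(),L[:,1].argmin(),L[:,0].argmax())])
ct=ctrl.calibration("top");big=cv2.resize(cv2.imread("pics/t7.png"),None,fx=4,fy=4,interpolation=cv2.INTER_CUBIC)
hsv=cv2.cvtColor(big,cv2.COLOR_BGR2HSV);print(hsv[4*200,4*280],hsv[4*165+40,4*258+130])
```

```text
0 [array([ 55.33, 455.07]), array([313.04, 219.81]), array([569.55, 455.91])]
2 [array([ 54.52, 444.5 ]), array([313.02, 207.73]), array([570.33, 445.35])]
[105  10 146] [107  12 154]
```

View pics/w7c.png

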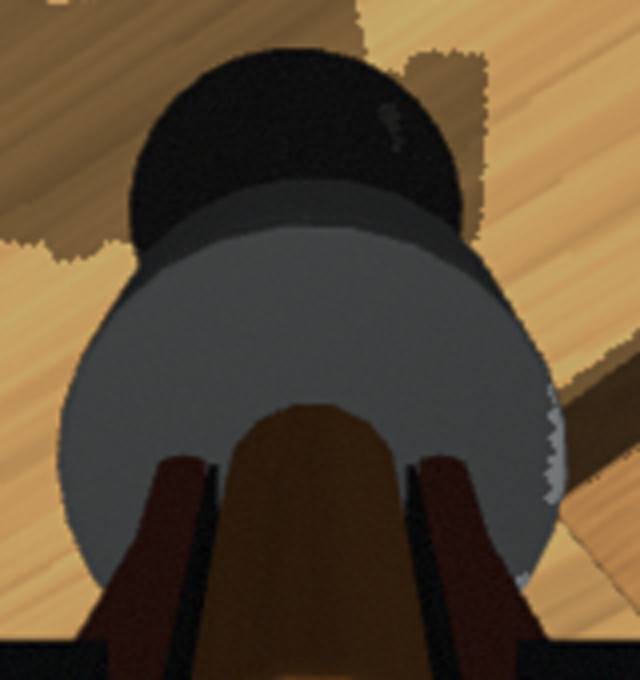

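View pics/t7c.png

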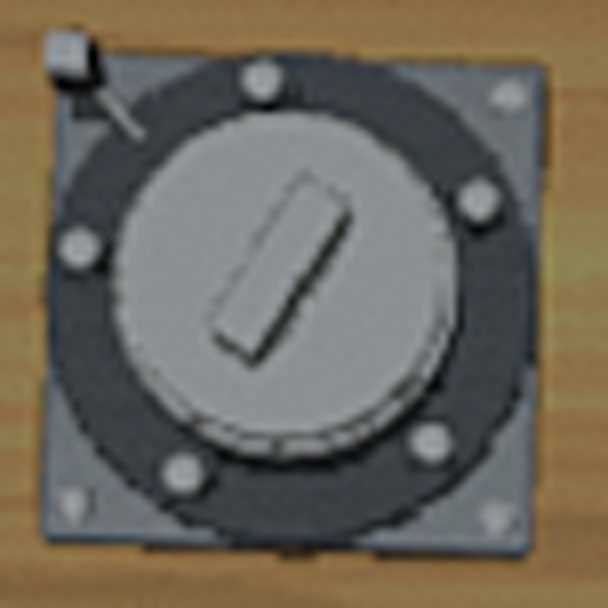

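Run:
```python
from h import *
import json
ct=ctrl.calibration("top");print("cap",onz(ct,(258+284/8-.5,165+281/8-.5),107))
c={k:np.array(v) for k,v in json.load(open("c_w7.json")).items()}
u=lambda p:(245+(p[0]+.5)/4-.5,120+(p[1]+.5)/4-.5)
k=[(130,200),(297,47),(462,200),(160,120),(430,115),(215,67),(375,65),(135,230)]
P=np.array([onz(c,u(p),4)[:2] for p in k]);A=np.c_[2*P,np.ones(len(P))];s=np.linalg.lstsq(A,(P**2).sum(1),rcond=None)[0];r=np.sqrt(s[2]+s[0]**2+s[1]**2);print("mat",s[:2],r,np.linalg.norm(P-s[:2],axis=1)-r)
p=np.array([636.8,-248.2,249.3]);y=np.array([-.85,.527])
for R in (44.3,45):
  for h in (-31.7,-77.7):
    for d in (0,1):
        q=p[:2]+y*d
        L=np.array([proj(c,[q[0]+R*np.cos(a),q[1]+R*np.sin(a),p[2]+h]) for a in np.linspace(0,2*np.pi,361)])
        print(R,h,d,[(L[i]-[245,120])*4+1.5 for i in (L[:,0].argmin(),L[:,1].argmin(),L[:,0].argmax())])
```

```text
cap [571.79  -6.42 107.  ]
mat [ 633.2  -252.21] 58.70524378885881 [ 0.78 -0.17  0.13 -0.4  -0.32  0.19  0.33 -0.54]
44.3 -31.7 0 [array([ 59.35, 455.34]), array([313.03, 224.02]), array([565.53, 456.16])]
44.3 -31.7 1 [array([ 58.95, 450.06]), array([313.02, 218.01]), array([565.91, 450.89])]
44.3 -77.7 0 [array([105.33, 370.77]), array([312.7 , 175.77]), array([519.15, 371.47])]
44.3 -77.7 1 [array([105.06, 366.36]), array([312.7 , 170.85]), array([519.41, 367.06])]
45 -31.7 0 [array([ 55.33, 455.07]), array([313.04, 219.81]), array([569.55, 455.91])]
45 -31.7 1 [array([ 54.92, 449.8 ]), array([313.03, 213.78]), array([569.94, 450.64])]
45 -77.7 0 [array([102.05, 370.6 ]), array([312.71, 172.33]), array([522.43, 371.32])]
45 -77.7 1 [array([101.78, 366.19]), array([312.7, 167.4]), array([522.69, 366.9 ])]
```

Estimates agree: cap ≈ (572.5,-6), mat ≈ (633,-252), and the driver is on the TCP axis and upright. I carry it over the hub.

servo_tool:
  plan:
    - [[0, 1, 1, 0, 0, 0, 1], [0, 3.3, 3.1, 0, 0, 0, 1], [0, 6, 5.7, 0, 0, 0, 1], [0, 8.7, 8.2, 0, 0, 0, 1], [0, 11.4, 10.8, 0, 0, 0, 1], [0, 14.1, 13.4, 0, 0, 0, 1], [0, 16.5, 15.6, 0, 0, 0, 1], [0, 18.1, 17.2, 0, 0, 0, 1]]

```text
t: 13.4
ee_pos: [570.1, -3.0, 243.9]
orientation: [-0.789, 1.426, 0.794]
ft_force: [-0.6, 0.2, -3.3]
width: 29.6
```

servo_tool:
  plan:
    - [[0, 0.05, 0, 0, 0, 0, 1], [0.3, 0.05, 0, 0, 0, 0, 1], [0.6, 0.05, 0, 0, 0, 0, 1], [0.6, 0.05, 0, 0, 0, 0, 1]]

```text
t: 13.73
ee_pos: [572.1, -6.6, 238.5]
orientation: [-0.789, 1.425, 0.791]
ft_force: [-0.8, -0.5, -3.4]
width: 29.5
```

Run:
```python
from h import *
rel([573,-6.3,190])
im=ctrl.get_image("scene");cv2.imwrite("pics/s8.png",im[:,:,::-1]);crop("pics/s8.png",270,90,120,120,6,"pics/s8c.png")
rel([573,-6.3,190])
```

```text
t 13.73 pos [572.06  -6.6  238.52] zyaw 58.05 tilt [-0. -0. -1.] F [-0.83 -0.53 -3.45] w 29.5
shift cm [ 4.85 -0.07  0.08] turn [-0. -0. -0.] deg 0.1 q [-0.03  0.34  1.75 -0.    1.05 -1.05]
t 13.78 pos [572.36  -6.82 239.02] zyaw 58.03 tilt [-0. -0. -1.] F [-0.86  0.07 -3.41] w 29.6
shift cm [ 4.9  -0.03  0.08] turn [-0. -0. -0.] deg 0.1 q [-0.03  0.34  1.75 -0.    1.05 -1.05]
```

View pics/s8c.png

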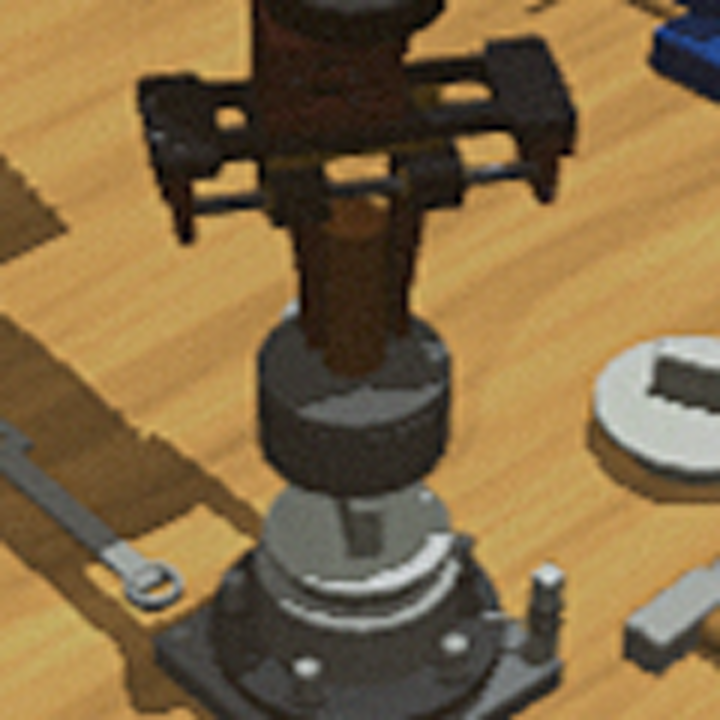

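Driver aligned over the cap. Descend over the rib.

servo_tool:
  plan:
    - [[0.6, 0, 0.05, 0, 0, 0, 1], [1.5, 0, 0.05, 0, 0, 0, 1], [2.5, 0, 0.05, 0, 0, 0, 1], [3.5, 0, 0.05, 0, 0, 0, 1], [4.3, 0, 0.05, 0, 0, 0, 1], [4.7, 0, 0.05, 0, 0, 0, 1], [4.7, 0, 0.05, 0, 0, 0, 1]]

```text
t: 14.37
ee_pos: [572.2, -5.5, 191.6]
orientation: [-0.789, 1.425, 0.791]
ft_force: [0.6, 0.4, -2.4]
width: 29.7
```

servo_tool:
  plan:
    - [[0.1, 0, 0, 0, 0, 0, 1], [0.2, 0, 0, 0, 0, 0, 1], [0.3, 0, 0, 0, 0, 0, 1], [0.4, 0, 0, 0, 0, 0, 1], [0.4, 0, 0, 0, 0, 0, 1]]

```text
t: 14.78
ee_pos: [573.1, -5.5, 189.3]
orientation: [-0.79, 1.422, 0.79]
ft_force: [0.7, 0.5, -3.2]
width: 29.3
```

servo_tool:
  plan:
    - [[0.1, 0, 0, 0, 0, 0, 1], [0.2, 0, 0, 0, 0, 0, 1], [0.3, 0, 0, 0, 0, 0, 1], [0.3, 0, 0, 0, 0, 0, 1]]

```text
t: 15.12
ee_pos: [572.9, -5.5, 186.0]
orientation: [-0.79, 1.423, 0.79]
ft_force: [-0.4, 0.4, -4.1]
width: 29.7
```

servo_tool:
  plan:
    - [[0.1, 0, 0, 0, 0, 0, 1], [0.2, 0, 0, 0, 0, 0, 1], [0.3, 0, 0, 0, 0, 0, 1], [0.4, 0, 0, 0, 0, 0, 1], [0.4, 0, 0, 0, 0, 0, 1]]

```text
t: 15.53
ee_pos: [573.1, -5.6, 182.4]
orientation: [-0.79, 1.422, 0.79]
ft_force: [-1.2, 0.4, -0.1]
width: 29.7
```

servo_tool:
  plan:
    - [[0.1, 0, 0, 0, 0, 0, 1], [0.2, 0, 0, 0, 0, 0, 1], [0.3, 0, 0, 0, 0, 0, 1], [0.4, 0, 0, 0, 0, 0, 1], [0.4, 0, 0, 0, 0, 0, 1]]

```text
t: 15.95
ee_pos: [574.3, -5.6, 179.5]
orientation: [-0.791, 1.42, 0.788]
ft_force: [-0.1, 0.6, 5.0]
width: 29.6
```

servo_tool:
  plan:
    - [[0.1, 0, 0, 0, 0, 0, 1], [0.2, 0, 0, 0, 0, 0, 1], [0.3, 0, 0, 0, 0, 0, 1], [0.4, 0, 0, 0, 0, 0, 1], [0.4, 0, 0, 0, 0, 0, 1]]

```text
t: 16.37
ee_pos: [573.2, -5.5, 174.3]
orientation: [-0.79, 1.422, 0.79]
ft_force: [-0.4, -0.5, -3.2]
width: 29.8
```

servo_tool:
  plan:
    - [[0.1, 0, 0, 0, 0, 0, 1], [0.2, 0, 0, 0, 0, 0, 1], [0.3, 0, 0, 0, 0, 0, 1], [0.4, 0, 0, 0, 0, 0, 1], [0.4, 0, 0, 0, 0, 0, 1]]

```text
t: 16.78
ee_pos: [572.7, -5.5, 169.6]
orientation: [-0.79, 1.423, 0.791]
ft_force: [0.9, 0.5, -3.4]
width: 29.7
```

Force dropped: the bulge passed the balls. Now press until it's firmly on the rim.

servo_tool:
  plan:
    - [[0.1, 0, 0, 0, 0, 0, 1], [0.2, 0, 0, 0, 0, 0, 1], [0.3, 0, 0, 0, 0, 0, 1], [0.3, 0, 0, 0, 0, 0, 1]]

```text
t: 17.12
ee_pos: [573.1, -5.5, 168.6]
orientation: [-0.79, 1.422, 0.79]
ft_force: [-4.6, 1.6, 10.1]
width: 29.5
```

servo_tool:
  plan:
    - [[0.1, 0, 0, 0, 0, 0, 1], [0.2, 0, 0, 0, 0, 0, 1], [0.2, 0, 0, 0, 0, 0, 1]]

```text
t: 17.37
ee_pos: [573.2, -5.5, 168.5]
orientation: [-0.79, 1.422, 0.79]
ft_force: [-10.3, 0.6, 25.8]
width: 30.0
```

Hard stop at 168.5, the predicted home height. Back up.

servo_tool:
  plan:
    - [[-0.4, 0, 0, 0, 0, 0, 1], [-1, 0, 0, 0, 0, 0, 1], [-2, 0, 0, 0, 0, 0, 1], [-3.5, 0, 0, 0, 0, 0, 1], [-5, 0, 0, 0, 0, 0, 1], [-6.5, 0, 0, 0, 0, 0, 1], [-7.5, 0, 0, 0, 0, 0, 1], [-8, 0, 0, 0, 0, 0, 1]]

```text
t: 18.03
ee_pos: [573.8, -5.5, 246.9]
orientation: [-0.791, 1.42, 0.789]
ft_force: [0.9, 0.0, -3.7]
width: 29.2
```

Run:
```python
from h import *
im=ctrl.get_image("scene");cv2.imwrite("pics/s9.png",im[:,:,::-1]);crop("pics/s9.png",270,90,120,120,6,"pics/s9c.png")
rel([633,-252.2,247])
```

```text
t 18.08 pos [573.93  -5.54 247.08] zyaw 58.10 tilt [ 0. -0. -1.] F [ 1.34 -0.63 -2.55] w 29.6
shift cm [  0.03 -18.05 -17.82] turn [-0.  0.  0.] deg 0.2 q [-0.03  0.34  1.74 -0.    1.07 -1.04]
```

View pics/s9c.png

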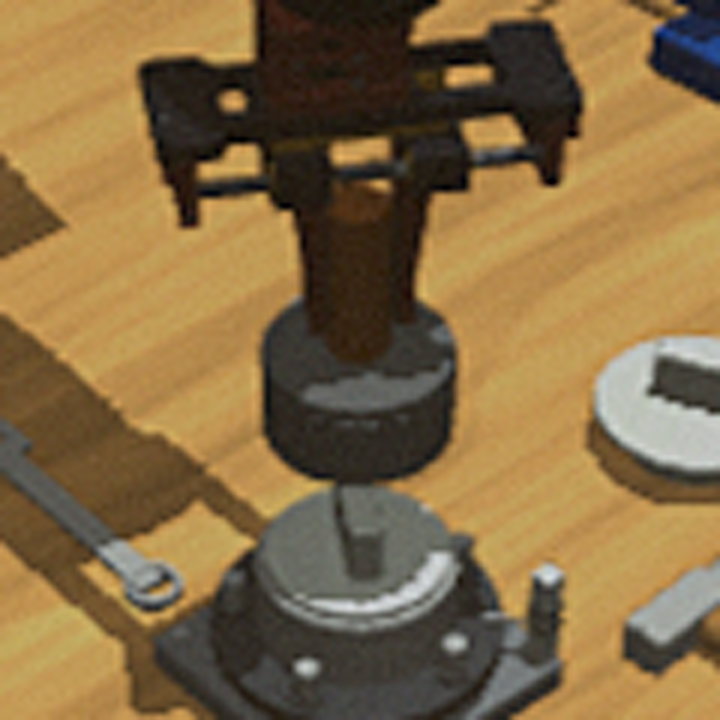

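The flange now lies on the rim, so the cap is home. Carry the driver back to the mat.

servo_tool:
  plan:
    - [[0, -1, -1, 0, 0, 0, 1], [0, -3.1, -3.1, 0, 0, 0, 1], [0, -5.8, -5.7, 0, 0, 0, 1], [0, -8.4, -8.3, 0, 0, 0, 1], [0, -11, -10.9, 0, 0, 0, 1], [0, -13.6, -13.5, 0, 0, 0, 1], [0, -16.2, -16, 0, 0, 0, 1], [0, -18, -17.7, 0, 0, 0, 1]]

```text
t: 18.75
ee_pos: [632.0, -254.9, 243.7]
orientation: [-0.789, 1.424, 0.789]
ft_force: [0.6, 0.4, -2.6]
width: 29.9
```

servo_tool:
  plan:
    - [[2, 0, 0, 0, 0, 0, 1], [4.5, 0, 0, 0, 0, 0, 1], [7.5, 0, 0, 0, 0, 0, 1], [10, 0, 0, 0, 0, 0, 1], [11.5, 0, 0, 0, 0, 0, 1], [12, 0, 0, 0, 0, 0, 1], [12, 0, 0, 0, 0, 0, 1]]

```text
t: 19.33
ee_pos: [630.8, -251.0, 122.5]
orientation: [-0.787, 1.426, 0.793]
ft_force: [-0.5, 0.9, -3.0]
width: 29.5
```

Run:
```python
from h import *
import json
rel([633,-252.2,90])
c=ctrl.calibration("wrist");im=ctrl.get_image("wrist");cv2.imwrite("pics/w10.png",im[:,:,::-1])
json.dump({k:np.array(v).tolist() for k,v in c.items()},open("c_w10.json","w"))
im=ctrl.get_image("scene");cv2.imwrite("pics/s10.png",im[:,:,::-1]);crop("pics/s10.png",210,170,130,120,6,"pics/s10c.png")
crop("pics/w10.png",220,110,200,180,4,"pics/w10c.png")
rel([633,-252.2,90])
```

```text
t 19.33 pos [ 630.75 -250.99  122.47] zyaw 58.08 tilt [-0.  0. -1.] F [-0.54  0.95 -3.01] w 29.5
shift cm [ 3.25 -0.27  0.02] turn [-0. -0. -0.] deg 0.3 q [-0.4   0.63  1.57 -0.    0.95 -1.41]
t 19.43 pos [ 632.62 -251.46  125.49] zyaw 58.09 tilt [ 0. -0. -1.] F [ 0.32 -0.32 -2.8 ] w 30.2
shift cm [ 3.55 -0.07 -0.04] turn [ 0. -0.  0.] deg 0.0 q [-0.4   0.63  1.56 -0.    0.95 -1.41]
```

View pics/w10c.png

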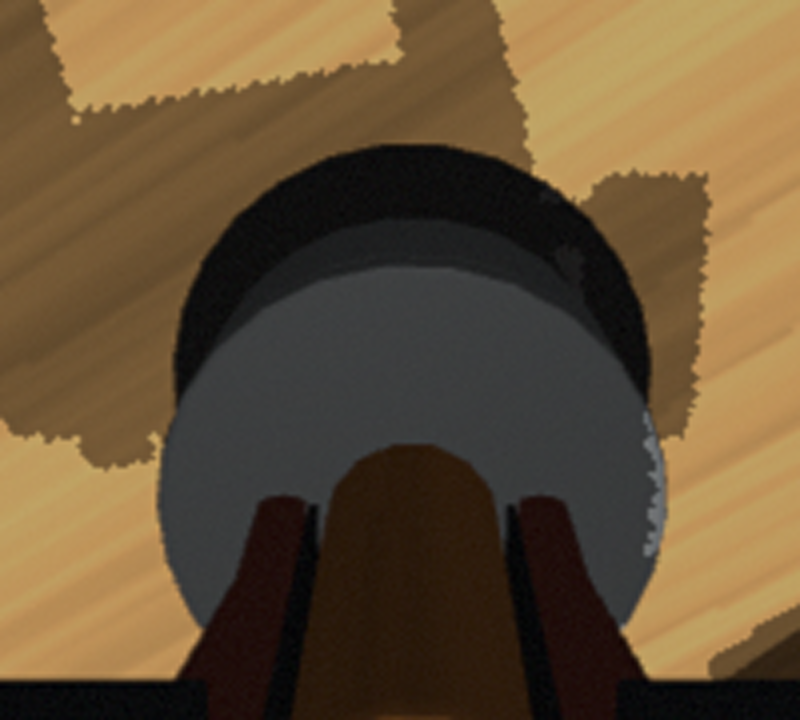

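View pics/s10c.png

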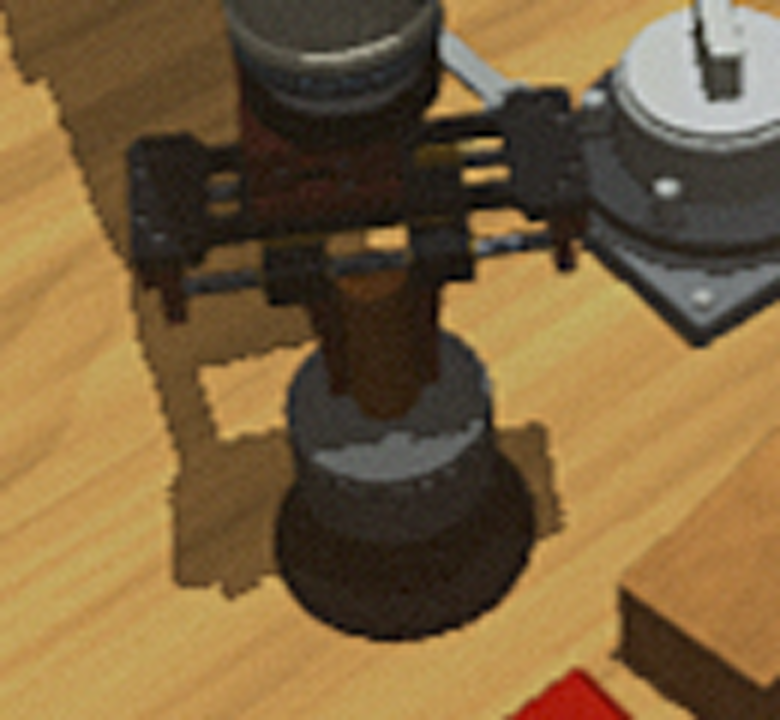

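Mat spans 176–651 and bell 158–666, so they share a centre laterally. Compute the y-direction offset.

Run:
```python
from h import *
import json
c={k:np.array(v) for k,v in json.load(open("c_w10.json")).items()}
u=lambda p:(220+(p[0]+.5)/4-.5,110+(p[1]+.5)/4-.5)
def circ(k,z,n):
    P=np.array([onz(c,u(p),z)[:2] for p in k]);A=np.c_[2*P,np.ones(len(P))];s=np.linalg.lstsq(A,(P**2).sum(1),rcond=None)[0];r=np.sqrt(s[2]+s[0]**2+s[1]**2);print(n,z,s[:2],r,np.linalg.norm(P-s[:2],axis=1)-r)
circ([(176,350),(651,350),(410,144),(200,265),(255,200),(325,158),(510,160),(580,200),(628,265)],4,"mat")
z=ctrl.get_obs()["ee_pos"][2]
for zz in (z-31.7,z-34):circ([(158,490),(666,490),(410,266),(200,365),(255,315),(325,280),(500,280),(575,315),(640,390),(170,550)],zz,"bell")
rel([633,-252.2,90])
```

```text
mat 4 [ 633.63 -252.32] 59.47927989531713 [ 0.01 -0.47 -0.65  0.35 -0.13 -0.06  0.02  0.78  0.15]
bell 93.78638555907109 [ 628.71 -249.59] 43.26809477594036 [ 0.37 -0.08 -0.35  0.59 -0.   -0.24 -0.32  0.33  0.24 -0.56]
bell 91.4863855590711 [ 629.59 -250.14] 43.830784668784375 [ 0.38 -0.08 -0.36  0.6  -0.   -0.24 -0.32  0.33  0.24 -0.57]
t 19.43 pos [ 632.62 -251.46  125.49] zyaw 58.09 tilt [ 0. -0. -1.] F [ 0.32 -0.32 -2.8 ] w 30.2
shift cm [ 3.55 -0.07 -0.04] turn [ 0. -0.  0.] deg 0.0 q [-0.4   0.63  1.56 -0.    0.95 -1.41]
```

servo_tool:
  plan:
    - [[0.5, -0.12, 0, 0, 0, 0, 1], [1.3, -0.12, 0, 0, 0, 0, 1], [2.2, -0.12, 0, 0, 0, 0, 1], [3, -0.12, 0, 0, 0, 0, 1], [3.5, -0.12, 0, 0, 0, 0, 1], [3.7, -0.12, 0, 0, 0, 0, 1], [3.7, -0.12, 0, 0, 0, 0, 1], [3.7, -0.12, 0, 0, 0, 0, 1]]

```text
t: 20.1
ee_pos: [633.4, -251.5, 88.1]
orientation: [-0.79, 1.422, 0.79]
ft_force: [-0.1, -1.0, -2.7]
width: 29.6
```

Run:
```python
from h import *
rel([633.6,-252.5,81.7])
```

```text
t 20.10 pos [ 633.4  -251.52   88.07] zyaw 58.10 tilt [-0.  0. -1.] F [-0.07 -1.   -2.68] w 29.6
shift cm [ 0.64 -0.07 -0.07] turn [ 0.  0. -0.] deg 0.0 q [-0.4   0.68  1.57  0.    0.89 -1.41]
```

servo_tool:
  plan:
    - [[0.1, -0.03, -0.05, 0, 0, 0, 1], [0.2, -0.03, -0.05, 0, 0, 0, 1], [0.3, -0.03, -0.05, 0, 0, 0, 1], [0.4, -0.03, -0.05, 0, 0, 0, 1], [0.5, -0.03, -0.05, 0, 0, 0, 1], [0.5, -0.03, -0.05, 0, 0, 0, 1]]

```text
t: 20.6
ee_pos: [633.2, -252.1, 83.0]
orientation: [-0.79, 1.423, 0.79]
ft_force: [-0.1, 0.1, -3.1]
width: 29.8
```

servo_tool:
  plan:
    - [[0.05, 0, 0, 0, 0, 0, 1], [0.1, 0, 0, 0, 0, 0, 1], [0.15, 0, 0, 0, 0, 0, 1], [0.15, 0, 0, 0, 0, 0, 1]]

```text
t: 20.93
ee_pos: [633.4, -252.1, 81.7]
orientation: [-0.79, 1.422, 0.79]
ft_force: [0.2, -0.7, -3.8]
width: 30.0
```

servo_tool:
  plan:
    - [[0.05, 0, 0, 0, 0, 0, 1], [0.1, 0, 0, 0, 0, 0, 1], [0.1, 0, 0, 0, 0, 0, 1]]

```text
t: 21.18
ee_pos: [633.4, -252.1, 81.7]
orientation: [-0.79, 1.422, 0.79]
ft_force: [-3.7, 1.1, 4.8]
width: 29.8
```

servo_tool:
  plan:
    - [[0.05, 0, 0, 0, 0, 0, 1], [0.1, 0, 0, 0, 0, 0, 1], [0.1, 0, 0, 0, 0, 0, 1]]

```text
t: 21.43
ee_pos: [633.4, -252.1, 81.7]
orientation: [-0.79, 1.422, 0.79]
ft_force: [-6.0, 3.0, 11.6]
width: 29.6
```

On the mat. I ease off the load, then release.

servo_tool:
  plan:
    - [[-0.1, 0, 0, 0, 0, 0, 1], [-0.17, 0, 0, 0, 0, 0, 1], [-0.17, 0, 0, 0, 0, 0, 1]]

```text
t: 21.68
ee_pos: [633.5, -252.2, 81.7]
orientation: [-0.79, 1.422, 0.79]
ft_force: [-1.6, 0.9, 3.3]
width: 29.5
```

servo_tool:
  plan:
    - [[0, 0, 0, 0, 0, 0, 3.1], [0, 0, 0, 0, 0, 0, 3.3], [0, 0, 0, 0, 0, 0, 4], [0, 0, 0, 0, 0, 0, 6], [0, 0, 0, 0, 0, 0, 8], [0, 0, 0, 0, 0, 0, 8]]

```text
t: 22.18
ee_pos: [633.4, -252.1, 81.3]
orientation: [-0.79, 1.422, 0.79]
ft_force: [-0.0, 0.1, 0.1]
width: 56.4
```

servo_tool:
  plan:
    - [[-1, 0, 0, 0, 0, 0, 8], [-3, 0, 0, 0, 0, 0, 8], [-6, 0, 0, 0, 0, 0, 8], [-9, 0, 0, 0, 0, 0, 8], [-12, 1.5, 0, 0, 0, 0, 8], [-14, 3.5, 0, 0, 0, 0, 8], [-15, 5.5, 0, 0, 0, 0, 8], [-15, 6, 0, 0, 0, 0, 8]]

```text
t: 22.85
ee_pos: [581.8, -219.8, 235.1]
orientation: [-0.792, 1.42, 0.788]
ft_force: [0.5, -0.9, 0.1]
width: 79.9
```

servo_tool:
  plan:
    - [[0, 0, 0, 0, 0, 0, 8], [0, 0, 0, 0, 0, 0, 8]]

```text
t: 23.02
ee_pos: [582.6, -220.5, 231.3]
orientation: [-0.79, 1.422, 0.79]
ft_force: [-0.2, -0.4, 0.1]
width: 80.0
```

Run:
```python
from h import *
import json
rel([573.3,-6.3,180])
c=ctrl.calibration("wrist");im=ctrl.get_image("wrist");cv2.imwrite("pics/w11.png",im[:,:,::-1])
json.dump({k:np.array(v).tolist() for k,v in c.items()},open("c_w11.json","w"))
crop("pics/w11.png",220,130,200,150,4,"pics/w11c.png")
```

```text
t 23.02 pos [ 582.6  -220.53  231.33] zyaw 58.11 tilt [ 0. -0. -1.] F [-0.23 -0.44  0.11] w 80.0
shift cm [ 5.13 12.11 17.7 ] turn [ 0. -0.  0.] deg 0.0 q [-0.38  0.43  1.64 -0.    1.08 -1.4 ]
```

View pics/w11c.png

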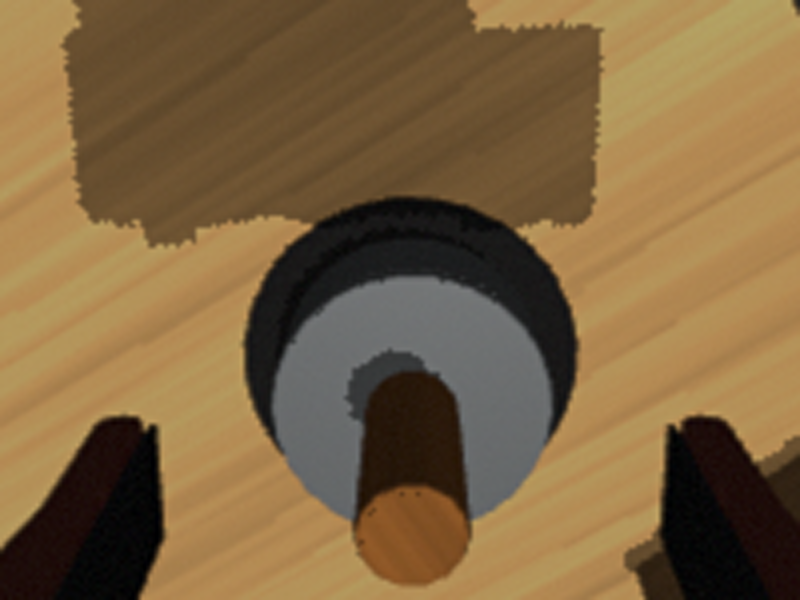

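Run:
```python
from h import *
import json
c={k:np.array(v) for k,v in json.load(open("c_w11.json")).items()}
u=lambda p:(220+(p[0]+.5)/4-.5,130+(p[1]+.5)/4-.5)
def circ(k,z,n):
    P=np.array([onz(c,u(p),z)[:2] for p in k]);A=np.c_[2*P,np.ones(len(P))];s=np.linalg.lstsq(A,(P**2).sum(1),rcond=None)[0];r=np.sqrt(s[2]+s[0]**2+s[1]**2);print(n,z,s[:2],r,np.linalg.norm(P-s[:2],axis=1)-r)
circ([(245,345),(577,350),(411,197),(290,242),(345,210),(480,210),(540,252),(265,420),(562,420)],4,"mat")
circ([(272,405),(552,405),(412,275),(300,330),(525,330),(300,480),(525,480)],50,"bell")
circ([(353,535),(470,535),(412,484),(412,586)],130,"handle")
```

```text
mat 4 [ 633.02 -252.16] 59.06025465597194 [ 0.35 -0.24 -0.42  0.89 -0.35 -0.14  0.15 -0.7   0.45]
bell 50 [ 632.95 -251.9 ] 44.15728531396692 [ 0.31  0.13  0.25 -0.33 -0.22 -0.12 -0.01]
handle 130 [ 632.51 -251.85] 14.43238712670298 [ 0.14  0.14 -0.15 -0.14]
```

Driver is upright and centred on the mat to within about 0.5 mm. Back to the cap for the pull test.

servo_tool:
  plan:
    - [[0, 0.8, 0.9, 0, 0, 0, 8], [0, 2.7, 3, 0, 0, 0, 8], [0, 5.2, 5.7, 0, 0, 0, 8], [0, 7.7, 8.5, 0, 0, 0, 8], [0, 10.2, 11.2, 0, 0, 0, 8], [0, 12.7, 14, 0, 0, 0, 8], [0, 15, 16.5, 0, 0, 0, 8], [0, 16.1, 17.7, 0, 0, 0, 8]]

```text
t: 23.73
ee_pos: [538.1, 18.6, 230.4]
orientation: [-0.79, 1.423, 0.793]
ft_force: [-0.1, -0.8, -0.1]
width: 79.9
```

servo_tool:
  plan:
    - [[0, 0, 0, 0, 0, 0, 8], [0, 0, 0, 0, 0, 0, 8], [0, 0, 0, 0, 0, 0, 8]]

```text
t: 23.98
ee_pos: [539.5, 14.6, 230.9]
orientation: [-0.79, 1.423, 0.79]
ft_force: [-0.0, -0.8, 0.5]
width: 80.3
```

Run:
```python
from h import *
import json
rel([573.3,-6.3,110])
c=ctrl.calibration("wrist");im=ctrl.get_image("wrist");cv2.imwrite("pics/w12.png",im[:,:,::-1])
json.dump({k:np.array(v).tolist() for k,v in c.items()},open("c_w12.json","w"))
crop("pics/w12.png",250,160,150,130,5,"pics/w12c.png")
im=ctrl.get_image("scene");cv2.imwrite("pics/s12.png",im[:,:,::-1]);crop("pics/s12.png",300,150,90,75,8,"pics/s12c.png")
```

```text
t 23.98 pos [539.51  14.61 230.93] zyaw 58.11 tilt [-0. -0. -1.] F [-0.05 -0.78  0.54] w 80.3
shift cm [12.09 -3.98  0.02] turn [-0. -0. -0.] deg 0.0 q [ 0.01  0.31  1.82 -0.    1.01 -1.01]
```

View pics/w12c.png

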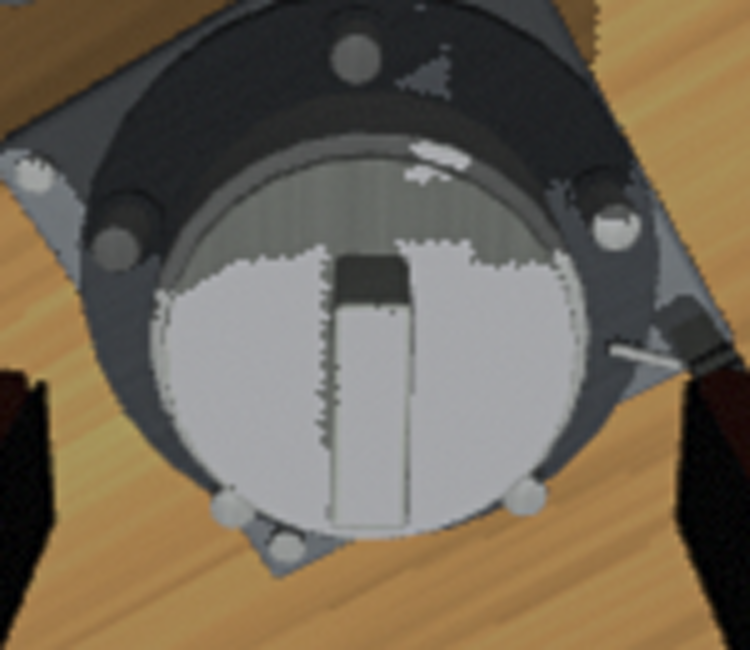

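View pics/s12c.png

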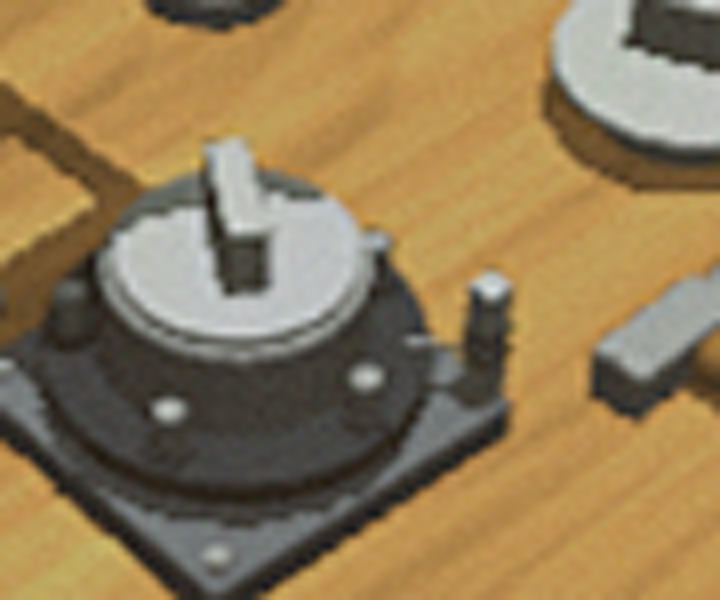

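The rib is aligned and the flange is on the rim. Compute rib centre and yaw.

Run:
```python
from h import *
import json
c={k:np.array(v) for k,v in json.load(open("c_w12.json")).items()}
P=[onz(c,(250+(x+.5)/5-.5,160+(y+.5)/5-.5),123) for x,y in [(336,303),(412,303),(330,527),(408,527)]]
print(np.mean(P,0))
for a,b in[(0,2),(1,3)]: d=P[b]-P[a];print(np.degrees(np.arctan2(d[1],d[0]))+90,np.linalg.norm(d))
rel([np.mean(P,0)[0],np.mean(P,0)[1],110],58.1)
```

```text
[573.78  -5.41 123.  ]
56.337610591743974 49.08562162049296
57.740305332990886 49.05940183388064
t 24.08 pos [539.54  13.97 231.07] zyaw 58.02 tilt [-0. -0. -1.] F [-0.13  0.22  0.13] w 80.2
shift cm [12.11 -3.93  0.17] turn [-0. -0. -0.] deg 0.1 q [ 0.    0.31  1.82 -0.    1.01 -1.01]
```

servo_tool:
  plan:
    - [[1, -1, 0.1, 0.015, 0, 0, 8], [2.5, -2.5, 0.15, 0.015, 0, 0, 8], [4.5, -3.7, 0.15, 0.015, 0, 0, 8], [6.5, -3.95, 0.15, 0.015, 0, 0, 8], [8.5, -3.95, 0.15, 0.015, 0, 0, 7], [10, -3.95, 0.15, 0.015, 0, 0, 6], [10.5, -3.95, 0.15, 0.015, 0, 0, 6], [10.5, -3.95, 0.15, 0.015, 0, 0, 6]]

```text
t: 24.75
ee_pos: [572.8, -5.6, 124.9]
orientation: [-0.777, 1.43, 0.779]
ft_force: [0.1, 0.7, 0.2]
width: 60.5
```

Run:
```python
from h import *
rel([573.6,-5.8,110.5],57.2)
```

```text
t 24.75 pos [572.78  -5.61 124.94] zyaw 57.16 tilt [-0.  0. -1.] F [0.06 0.67 0.24] w 60.5
shift cm [ 1.44 -0.08  0.03] turn [-0. -0. -0.] deg 0.2 q [-0.03  0.5   1.82 -0.    0.83 -1.03]
```

servo_tool:
  plan:
    - [[0.5, 0, 0.02, 0, 0, 0, 6], [1, 0, 0.02, 0, 0, 0, 6], [1.35, 0, 0.02, 0, 0, 0, 6], [1.4, 0, 0.02, 0, 0, 0, 4], [1.4, 0, 0.02, 0, 0, 0, 2], [1.4, 0, 0.02, 0, 0, 0, 0], [1.4, 0, 0.02, 0, 0, 0, 0], [1.4, 0, 0.02, 0, 0, 0, 0]]

```text
t: 25.42
ee_pos: [573.8, -4.4, 112.7]
orientation: [-0.779, 1.426, 0.778]
ft_force: [-0.4, 0.6, -1.1]
width: 30.3
```

servo_tool:
  plan:
    - [[0, 0, 0, 0, 0, 0, 0], [0, 0, 0, 0, 0, 0, 0], [0, 0, 0, 0, 0, 0, 0], [0, 0, 0, 0, 0, 0, 0]]

```text
t: 25.75
ee_pos: [573.4, -4.8, 112.5]
orientation: [-0.779, 1.427, 0.779]
ft_force: [-1.5, -2.1, 3.7]
width: 15.9
```

Gripped at 15.9 mm, base z 112.5. Pull up gradually.

servo_tool:
  plan:
    - [[-0.05, 0, 0, 0, 0, 0, 0], [-0.1, 0, 0, 0, 0, 0, 0], [-0.15, 0, 0, 0, 0, 0, 0], [-0.2, 0, 0, 0, 0, 0, 0], [-0.25, 0, 0, 0, 0, 0, 0], [-0.3, 0, 0, 0, 0, 0, 0], [-0.3, 0, 0, 0, 0, 0, 0]]

```text
t: 26.33
ee_pos: [573.3, -4.6, 115.1]
orientation: [-0.779, 1.428, 0.779]
ft_force: [0.7, -4.6, -9.6]
width: 16.2
```

servo_tool:
  plan:
    - [[-0.05, 0, 0, 0, 0, 0, 0], [-0.1, 0, 0, 0, 0, 0, 0], [-0.15, 0, 0, 0, 0, 0, 0], [-0.2, 0, 0, 0, 0, 0, 0], [-0.25, 0, 0, 0, 0, 0, 0], [-0.3, 0, 0, 0, 0, 0, 0], [-0.3, 0, 0, 0, 0, 0, 0]]

```text
t: 26.92
ee_pos: [573.3, -4.6, 118.2]
orientation: [-0.779, 1.428, 0.779]
ft_force: [0.3, -5.1, -11.1]
width: 15.6
```

servo_tool:
  plan:
    - [[-0.05, 0, 0, 0, 0, 0, 0], [-0.1, 0, 0, 0, 0, 0, 0], [-0.15, 0, 0, 0, 0, 0, 0], [-0.2, 0, 0, 0, 0, 0, 0], [-0.25, 0, 0, 0, 0, 0, 0], [-0.3, 0, 0, 0, 0, 0, 0], [-0.3, 0, 0, 0, 0, 0, 0]]

```text
t: 27.5
ee_pos: [573.2, -4.6, 121.0]
orientation: [-0.779, 1.428, 0.779]
ft_force: [1.2, -4.9, -13.0]
width: 15.9
```

Run:
```python
from h import *
rel([573.6,-5.8,122.5])
im=ctrl.get_image("scene");cv2.imwrite("pics/s13.png",im[:,:,::-1]);crop("pics/s13.png",300,150,90,75,8,"pics/s13c.png")
rel([573.6,-5.8,122.5])
```

```text
t 27.50 pos [573.24  -4.58 120.97] zyaw 57.25 tilt [-0. -0. -1.] F [  1.17  -4.9  -13.02] w 15.9
shift cm [-0.15 -0.1  -0.08] turn [-0. -0. -0.] deg 0.1 q [-0.03  0.51  1.82 -0.    0.82 -1.03]
t 27.55 pos [573.25  -4.57 120.95] zyaw 57.25 tilt [-0. -0. -1.] F [  0.17  -4.26 -13.44] w 15.7
shift cm [-0.16 -0.1  -0.08] turn [-0. -0. -0.] deg 0.1 q [-0.03  0.51  1.82 -0.    0.82 -1.03]
```

View pics/s13c.png

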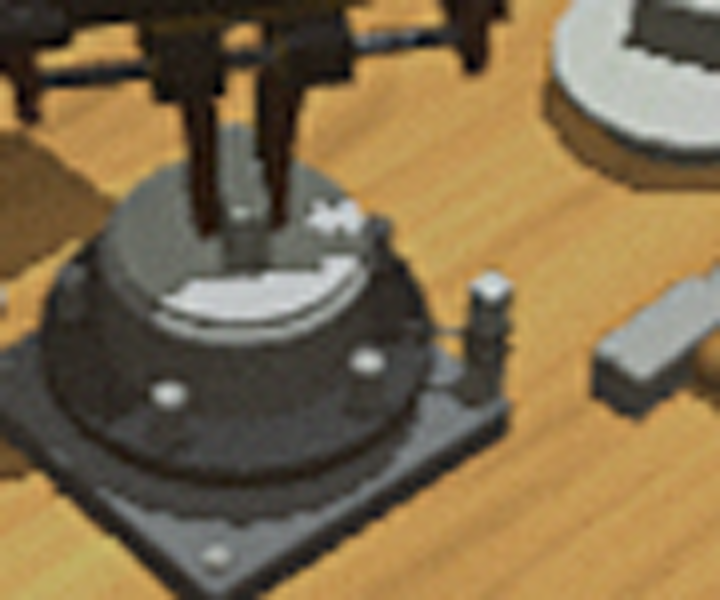

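The hub has risen along with the cap (stud at crop y 409→393, roughly 9 mm); one more mm, then hold.

servo_tool:
  plan:
    - [[-0.05, 0, 0, 0, 0, 0, 0], [-0.1, 0, 0, 0, 0, 0, 0], [-0.1, 0, 0, 0, 0, 0, 0], [-0.1, 0, 0, 0, 0, 0, 0], [-0.1, 0, 0, 0, 0, 0, 0], [-0.1, 0, 0, 0, 0, 0, 0], [-0.1, 0, 0, 0, 0, 0, 0], [-0.1, 0, 0, 0, 0, 0, 0]]

```text
t: 28.22
ee_pos: [573.2, -4.5, 122.2]
orientation: [-0.778, 1.428, 0.779]
ft_force: [-0.5, -5.3, -14.3]
width: 15.8
```

Run:
```python
from h import *
im=ctrl.get_image("scene");cv2.imwrite("pics/s14.png",im[:,:,::-1])
rel([573.6,-5.8,122.5])
a=cv2.imread("pics/s12.png");b=cv2.imread("pics/s14.png")
f=lambda i:cv2.resize(i[180:206,345:372],None,fx=14,fy=14,interpolation=cv2.INTER_CUBIC)
cv2.imwrite("pics/s14c.png",np.hstack([f(a),f(b)]))
```

```text
t 28.27 pos [573.23  -4.51 122.17] zyaw 57.24 tilt [-0. -0. -1.] F [ -1.49  -4.82 -13.59] w 15.8
shift cm [-0.03 -0.1  -0.09] turn [-0. -0. -0.] deg 0.1 q [-0.03  0.5   1.82 -0.    0.82 -1.03]
```

View pics/s14c.png

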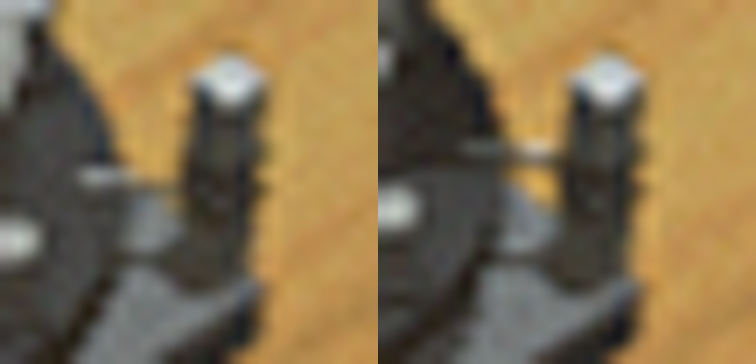

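The pointer has risen to the upper band (crop y≈155), and the force of 14 N agrees with 10 mm. Hold, then ease down.

servo_tool:
  plan:
    - [[0, 0, 0, 0, 0, 0, 0], [0, 0, 0, 0, 0, 0, 0], [0, 0, 0, 0, 0, 0, 0], [0, 0, 0, 0, 0, 0, 0], [0, 0, 0, 0, 0, 0, 0], [0, 0, 0, 0, 0, 0, 0], [0, 0, 0, 0, 0, 0, 0], [0, 0, 0, 0, 0, 0, 0]]

```text
t: 28.93
ee_pos: [573.2, -4.5, 122.2]
orientation: [-0.778, 1.428, 0.779]
ft_force: [-1.6, -4.5, -13.1]
width: 16.0
```

servo_tool:
  plan:
    - [[0.05, 0, 0, 0, 0, 0, 0], [0.1, 0, 0, 0, 0, 0, 0], [0.15, 0, 0, 0, 0, 0, 0], [0.2, 0, 0, 0, 0, 0, 0], [0.25, 0, 0, 0, 0, 0, 0], [0.3, 0, 0, 0, 0, 0, 0], [0.35, 0, 0, 0, 0, 0, 0], [0.4, 0, 0, 0, 0, 0, 0]]

```text
t: 29.6
ee_pos: [573.3, -4.5, 118.4]
orientation: [-0.778, 1.428, 0.779]
ft_force: [-1.1, -5.2, -10.0]
width: 15.8
```

servo_tool:
  plan:
    - [[0.05, 0, 0, 0, 0, 0, 0], [0.1, 0, 0, 0, 0, 0, 0], [0.15, 0, 0, 0, 0, 0, 0], [0.2, 0, 0, 0, 0, 0, 0], [0.25, 0, 0, 0, 0, 0, 0], [0.3, 0, 0, 0, 0, 0, 0], [0.35, 0, 0, 0, 0, 0, 0], [0.35, 0, 0, 0, 0, 0, 0]]

```text
t: 30.27
ee_pos: [573.3, -4.5, 115.0]
orientation: [-0.778, 1.427, 0.779]
ft_force: [-1.1, -4.3, -9.7]
width: 15.6
```

servo_tool:
  plan:
    - [[0.05, 0, 0, 0, 0, 0, 0], [0.1, 0, 0, 0, 0, 0, 0], [0.15, 0, 0, 0, 0, 0, 0], [0.15, 0, 0, 0, 0, 0, 0], [0.15, 0, 0, 0, 0, 0, 0]]

```text
t: 30.68
ee_pos: [573.4, -4.4, 113.7]
orientation: [-0.778, 1.427, 0.779]
ft_force: [-1.9, -4.8, -8.9]
width: 15.4
```

servo_tool:
  plan:
    - [[0.05, 0, 0, 0, 0, 0, 0], [0.1, 0, 0, 0, 0, 0, 0], [0.15, 0, 0, 0, 0, 0, 0], [0.15, 0, 0, 0, 0, 0, 0]]

```text
t: 31.02
ee_pos: [573.5, -4.4, 112.6]
orientation: [-0.778, 1.427, 0.779]
ft_force: [-2.6, -4.0, -5.9]
width: 15.9
```

servo_tool:
  plan:
    - [[0.05, 0, 0, 0, 0, 0, 0], [0.05, 0, 0, 0, 0, 0, 0], [0.05, 0, 0, 0, 0, 0, 0], [0.05, 0, 0, 0, 0, 0, 0]]

```text
t: 31.35
ee_pos: [573.6, -4.4, 112.5]
orientation: [-0.778, 1.427, 0.779]
ft_force: [-3.4, -4.0, -0.7]
width: 15.8
```

servo_tool:
  plan:
    - [[0.03, 0, 0, 0, 0, 0, 0], [0.05, 0, 0, 0, 0, 0, 0], [0.05, 0, 0, 0, 0, 0, 0]]

```text
t: 31.6
ee_pos: [573.6, -4.4, 112.5]
orientation: [-0.778, 1.427, 0.779]
ft_force: [-5.5, -4.7, 2.8]
width: 15.6
```

The hub is fully down and unloaded. Now I let go and withdraw.

servo_tool:
  plan:
    - [[0, 0, 0, 0, 0, 0, 1.8], [0, 0, 0, 0, 0, 0, 2], [0, 0, 0, 0, 0, 0, 3], [0, 0, 0, 0, 0, 0, 5], [0, 0, 0, 0, 0, 0, 6], [0, 0, 0, 0, 0, 0, 6]]

```text
t: 32.1
ee_pos: [574.1, -4.3, 111.1]
orientation: [-0.779, 1.426, 0.778]
ft_force: [-0.5, 0.5, 0.1]
width: 42.8
```

servo_tool:
  plan:
    - [[-1, 0, 0, 0, 0, 0, 6], [-2.5, 0, 0, 0, 0, 0, 6], [-5, 0, 0, 0, 0, 0, 6], [-7.5, 0, 0, 0, 0, 0, 6], [-9.5, 2, 0, 0, 0, 0, 6], [-11, 4.5, 0, 0, 0, 0, 6], [-12, 7.5, 0, 0, 0, 0, 6], [-12, 10.5, 0, 0, 0, 0, 6]]

```text
t: 32.77
ee_pos: [485.9, 52.8, 233.7]
orientation: [-0.779, 1.423, 0.776]
ft_force: [0.6, 1.0, -0.0]
width: 60.0
```

servo_tool:
  plan:
    - [[0, 2, 0, 0, 0, 0, 6], [0, 3.5, 0, 0, 0, 0, 6], [0, 4, 0, 0, 0, 0, 6], [0, 4, 0, 0, 0, 0, 6]]

```text
t: 33.1
ee_pos: [451.4, 74.4, 231.3]
orientation: [-0.78, 1.426, 0.779]
ft_force: [-0.4, -0.0, 0.5]
width: 60.1
```

Run:
```python
from h import *
rel([573.6,-5.8,122.5])
for n in("scene","top"):
    im=ctrl.get_image(n);cv2.imwrite(f"pics/{n}_end.png",im[:,:,::-1])
crop("pics/scene_end.png",210,150,180,140,4,"pics/s15c.png")
```

```text
t 33.10 pos [451.41  74.42 231.29] zyaw 57.30 tilt [ 0.  0. -1.] F [-0.44 -0.02  0.51] w 60.1
shift cm [ 10.88 -14.61  -0.15] turn [-0.  0.  0.] deg 0.0 q [ 0.14  0.18  1.99 -0.    0.97 -0.86]
```

View pics/s15c.png

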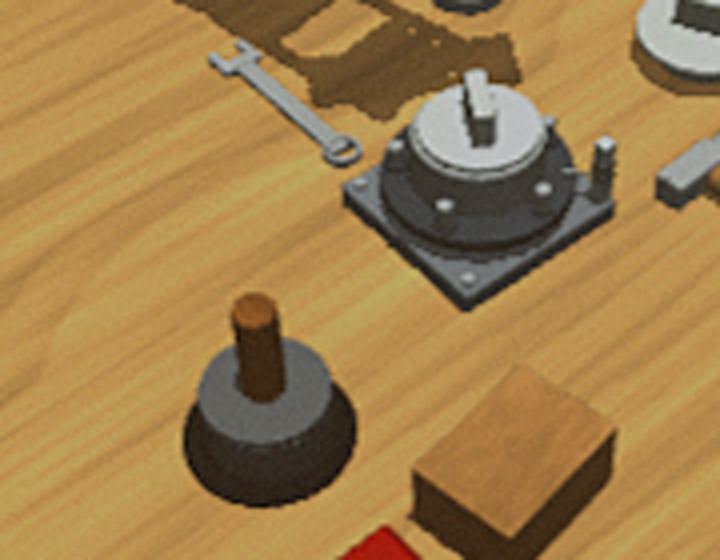

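View pics/top_end.png

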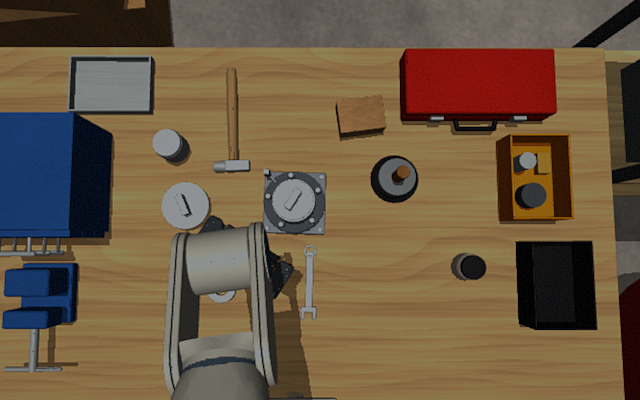

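The cap is home with its flange on the rim, the hub is at rest, and the driver stands centred on its mat. Other objects haven't moved and the arm is clear, so I hand in.

```bash
python3 -c "
from workcell import ctrl
print(ctrl.close_job())"
```

```text
the job is handed in; nothing more can be done
None
```

The job is done and handed in at about 33 s of the 69 s allowed.

- **Cap set and pressed:** I set the small cap in the hub mouth and let go. The driver then pressed it home. It contacted at about 9 N and the force fell away as the cap snapped in. The driver stopped hard within 1 mm of the predicted home height, and a picture showed the flange lying on the rim. I then pressed on to about 29 N at the cap to be sure, with about 10 N sideways at the wrist. That is above the 15 N the cap needs.
- **Driver back on its mat:** It stands upright, with its centre within about 0.6 mm of the mat's centre as measured from the wrist picture. It started about 5 mm off-centre.
- **Pull test:** Held by its rib, the cap lifted the hub about 9.7 mm by the arm's own position, at about 14 N. The pointer was level with the upper band. I held for about 1.3 s, eased it down to zero load and released. There was a steady 4 to 5 N sideways force during the pull, because the grip was slightly off-centre.
- **Final views:** The cap is home, the hub is at rest, the other objects I could see are where they were, and the robot touches nothing. The arm hid most of the bearing ring in the last top view, so I could not fully check it.

The scene camera gave positions 3 to 7 mm different from the top and wrist cameras, which agreed with each other. I used those two for positions and the scene camera only for visual checks.

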